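Clear the curved slot and gauge its depth

TASK

Empty the plate's curved slot for a depth check: swing the brass gate well clear of the slot's exit gap, slide each ball stud along the slot to the gap, lift it out there and put it in the grey tray, however many there are. When all are in the tray, swing the gate shut again until its tip rests in its catch; only then lower the depth gauge's probe by its knob until it touches the slot floor, and with it resting there turn the lock lever fully to its locked stop. Leave the copper part and the hex key alone.

Things in the scene. Friction and masses are not known exactly. Their poses are not given: they have to be found in the camera images.
- stud0_ball (a point): Centre of the ball of a ball stud, 72 mm tall, about 140 g: a round, slippery white plastic foot 32 mm across and 7 mm thick, a 10 mm steel stem, a 28 mm steel ball on top. This point is the ball's centre, 58 mm above the foot's underside; its z axis points along the stem from foot to ball. None if this stud is absent. Lying on its side it rests nearly level, ball centre 14 mm up.
- stud1_ball (a point): Centre of the ball of a ball stud, 72 mm tall, about 140 g: a round, slippery white plastic foot 32 mm across and 7 mm thick, a 10 mm steel stem, a 28 mm steel ball on top. This point is the ball's centre, 58 mm above the foot's underside; its z axis points along the stem from foot to ball. None if this stud is absent. Lying on its side it rests nearly level, ball centre 14 mm up.
- stud2_ball (a point): Centre of the ball of a ball stud, 72 mm tall, about 140 g: a round, slippery white plastic foot 32 mm across and 7 mm thick, a 10 mm steel stem, a 28 mm steel ball on top. This point is the ball's centre, 58 mm above the foot's underside; its z axis points along the stem from foot to ball. None if this stud is absent. Lying on its side it rests nearly level, ball centre 14 mm up.
- stud3_ball (a point): Centre of the ball of a ball stud, 72 mm tall, about 140 g: a round, slippery white plastic foot 32 mm across and 7 mm thick, a 10 mm steel stem, a 28 mm steel ball on top. This point is the ball's centre, 58 mm above the foot's underside; its z axis points along the stem from foot to ball. None if this stud is absent. Lying on its side it rests nearly level, ball centre 14 mm up.
- tray: Loose grey plastic tray with a black rubber floor, 170 (its x) by 150 (its y) mm, walls 28 mm high and 5 mm thick, floor 5 mm thick, 0.7 kg; origin under its centre, z up.
- arc_centre (a point): Centre of the curved slot's arc, 12 mm above the table, under a small pile of brass washers 12 mm tall; axes are those of the fixed steel plate (200 by 340 mm). The slot's centre line has radius 120 mm about this point, from 100 degrees (angle from this x axis towards y; closed end beside the gap) to 260 degrees (closed end under the gauge).
- gap (a point): Middle of the exit gap, on the slot floor, at 112 degrees on the arc; from 100 to 125 degrees the lips are missing and the slot is 42 mm wide and open above, so here a stud lifts straight out (centre it within 8 mm along the slot).
- gate (a joint): Angle of the gate, a flat brass arm 11 mm wide (18 at its tip) swinging level about an upright pivot: 0 = shut at its stop, over the gap with its tip between the two small dark lugs of the catch (11 mm tall on the lips, 22 mm apart, at 130 degrees on the arc); grows as it opens, anticlockwise from above, to 2.0; 1.5 or more is well clear. Starts at 0 to 0.3; stays where left (friction 0.03 N m).
- gate_peg (a point): The gate's upright steel handle peg, 12 mm thick, 55 mm from the pivot, free for 40 mm above the arm; this point is 15 mm below its top (its top is about 78 mm above the table) and 25 mm above the arm's top.
- gate_pivot (a point): Axis of the gate's pivot, at the gate's underside.
- slot_floor (a point): Point of the slot floor straight under the depth probe.
- probe (a joint): How far the depth gauge's probe has been slid down, m (0 = top of its travel, 0.065 at most). The gauge's arm stands over the slot on an aluminium column; its height differs from start to start, and so does the value at which the probe touches bottom. The slide is stiff (about 3 N) and stays where it is left; move it by its knob.
- probe_tip (a point): Lowest point of the probe, an upright steel rod 7 mm thick with a round tip.
- probe_knob (a point): Centre of the black knob on top of the probe rod, 26 mm across, 26 mm tall; 143 mm above the tip. With the probe on the bottom it is still 41 mm or more above the top of the gauge's arm (arm 30 mm wide, running from the rod to the column 55 mm away towards plate +x).
- lock (a joint): Angle of the gauge's lock lever, which swings level on top of the column: 0 = unlocked (pointing to plate -y), 1.4 = fully locked, against its stop (pointing nearly to plate +x); grows anticlockwise seen from above. Starts at 0 to 0.3; light friction (about 0.03 N m), stays where it is left.
- lock_peg (a point): The lock lever's upright black peg, 12 mm thick, 48 mm from the pivot, standing 32 mm above the lever arm; this point is 13 mm below its top and 19 mm above the lever arm's top.
- lock_pivot (a point): Axis of the lock lever, on the column's top.
- electrode: Bystander: stepped copper part, 38 mm across, 66 mm tall, standing loose; origin under its centre.
- hexkey: Bystander: loose dark hex key, 110 by 30 mm, 7 mm thick, lying flat; origin under the middle of its long leg.
- slot_mid (a point): Point of the slot floor at 180 degrees on the arc. The slot is 36 mm wide and 11 mm high at its floor; lips 7 mm thick (top 18 mm above the floor) narrow it above to 16 mm, so a foot can rise only 4 mm except at the exit gap. Studs start between 138 and 210 degrees, at least 35 mm apart. They slide best held upright and raised 1 to 2 mm; tilted or pressed down they may jam.
There are look-alikes about, which are no part of the job. What is shaped like the part that bears stud0_ball but blue or green is not meant.

How it is judged (in metres and radians):
On the way, in this order (a step that is already met when the one before it is completed fails the run):
1. all the ball studs are in the tray (x of stud0_ball in the frame of tray between -0.078 and 0.078 m and y of stud0_ball in the frame of tray between -0.068 and 0.068 m and z of stud0_ball in the frame of tray between 0 and 0.07 m and x of stud1_ball in the frame of tray between -0.078 and 0.078 m and y of stud1_ball in the frame of tray between -0.068 and 0.068 m and z of stud1_ball in the frame of tray between 0 and 0.07 m and x of stud2_ball in the frame of tray between -0.078 and 0.078 m and y of stud2_ball in the frame of tray between -0.068 and 0.068 m and z of stud2_ball in the frame of tray between 0 and 0.07 m and x of stud3_ball in the frame of tray between -0.078 and 0.078 m and y of stud3_ball in the frame of tray between -0.068 and 0.068 m and z of stud3_ball in the frame of tray between 0 and 0.07 m), for 0.2 s.
2. after that, the gate is shut in its catch (value of joint gate below 0.07 rad), for 0.2 s.
3. the probe touches the slot floor with the lock lever still unlocked (z of probe_tip in the frame of slot_floor below 0.0015 m and value of joint lock below 0.6 rad and value of joint gate below 0.07 rad), for 0.2 s.
4. the lock lever is fully over with the probe still on the bottom (z of probe_tip in the frame of slot_floor below 0.002 m and value of joint lock above 1.3 rad), for 0.2 s.
At the end, for the whole second after the job is handed in: Every ball stud present is in the tray (its ball within the walls and no higher than when standing on the tray floor; standing or lying), the gate is within 0.07 rad of shut, the probe tip is within 2 mm of the slot floor, the lock lever is beyond 1.3 rad, and the tray is at rest (all of step 1 and all of step 4 and value of joint gate below 0.07 rad and linear speed of tray below 0.02 m/s); the robot touches nothing.
It fails at once if the copper part or the hex key is pushed away (3 cm) or the copper part knocked over (distance of any of electrode, hexkey from where it was at the start of the episode above 0.03 m or angle between electrode's own z axis and vertical above 0.6 rad).
Of stud0, stud1, stud2, stud3 only 3 to 4 are there at a start; the rules pass over those that are not, and their reading is None.
At some moment in a run one of tray may be knocked a few centimetres aside while the robot is not near it.
Once in a run the grip may slacken for a moment while it holds something.
It also fails if it takes over 210 s, if anything falls off the work surface, if the arm or the gripper's body presses on something with over 40 N, if the wrist force passes 120 N, or if a joint passes its speed limit or range.

ROBOT

A 6-joint arm with a two-finger parallel gripper is mounted at the origin on the work surface. World frame = base frame: x ahead of the robot, y to its left, z up, the work surface at z = 0. Lengths are in m, angles in degrees, forces in N, time in s.
With the tool pointing down it reaches from about 0.375 to 0.9 m from the base axis. Payload 3.1 kg.
Tool frame: the origin (TCP) lies on the front face of the gripper's body, between the roots of the fingers; the fingertips stand 70 mm ahead of it and the grasp point (between the pads) lies 51 mm ahead of it (bot.tip_extent is the distance from the TCP to the fingertips, in m); z points along the fingers, x is the direction in which the jaws open and shut, and the axes are right-handed (so a half turn about z gives the same grasp; the last joint's range is limited). The gripper opens to 87 mm and grips with 3 to 60 N. Pads are 19 mm wide; open, the fingers measure 117 mm over their backs; the gripper's body (75 mm by 190 mm) begins 51 mm behind the grasp point.
Start: joints at [54.001, 30.224, 82.088, -0, 67.689, -10.227], TCP at [0.272, 0.563, 0.292] pointing down, gripper open.
Joint ranges: [-176.69, 176.69], [-43.24, 126.21], [12.49, 139.97], [-82, 262], [0, 151.66], [-163.58, 163.58]. Speed limits (degrees/s): [159.86, 159.86, 180, 180, 180, 180].

INTERFACE

Orientations are given as a 3x3 rotation matrix whose columns are the frame's x, y, z axes.
In Python, from rig import bot, viewer, ticket gives the robot as it stands. The module is installed in compiled form; this text tells all that it offers.
- The arm moves only by the tool arm_command, never from a script. Its argument "targets" is a list of rows, each an object with "rot": the turn, a rotation vector about the tool's x, y, z in degrees, a list of three; "offset": the shift along the tool's x, y, z in cm, a list of three; "gripper": the closure, from 0 (fully open) to 1 (shut). A call has 1 to 8 rows; each row is the pose to reach, as a shift and turn from the pose commanded when the call began, along the tool's axes at that moment; what a row does not reach only later rows make up. A row lasts 1/10 s, in which the tool goes at most 50 mm and 8.59 degrees, less where a joint would pass 70% of its speed; a pose out of reach is approached as far as the arm can. A call with a gripper value outside its range is refused whole. The fingers move at their own pace and stop on an object; the grip force is fixed at half the most. Time passes only in rows, so rows that repeat a pose let the fingers close. It gives the time, the measured TCP pose, the force and the opening at its end, in the units of the state.
- bot.read_state(): the state, without advancing time (a new reading comes with each control period).
- viewer.capture(name): name is "scene" or "top" or "wrist"; returns a dict with "frame" (480x640x3 uint8, red, green, blue), "fx", "fy", "cx", "cy" (pixels), "view" (4x4, takes a point from world to camera coordinates). Camera axes: x right, y down, z forward; pixel columns grow to the right and rows downward; lengths in m; the calibration is good to about 2 mm. A picture is of the moment at which its call begins. There is no depth.
- ticket.hand_in(): hands the job in, once; it reports no verdict.
The state is a dict: "time_s": time; "joint_positions": joint angles; "qvel": joint speeds; "tau": joint torques, N m; "position": TCP position; "tcp_rot": TCP orientation; "force": force on the tool from outside, world axes, zero at the start; "moment": the same for the moment, N m; "opening": opening from 0.0 (shut) to 1.0 (fully open).
Only numpy, scipy, OpenCV 4.12 (cv2) and the standard library are available. Lean on these libraries where they do the work, as an engineer would, in place of code of your own. Each camera call takes 0.05 s, during which the arm holds its last target. There are 200 camera calls.

## Working session

There is one attempt and no reset: what is moved stays moved. The work goes in short steps, Python scripts to look and compute and a tool call to move; the robot and the scene stay as the last step left them, time stands still between calls to the robot, and variables do not carry over. Pictures are saved under pics/ and viewed, about 12 in all and at most 16, crops included, and the job is handed in when it is done.

Besides the shell and the picture viewer there is one more tool, called after "Call:" by a JSON object that holds its "fn" and its "kwargs". arm_command: Moves the arm, as the interface text tells. Its arguments: {"type":"object","properties":{"targets":{"type":"array"}},"required":["targets"]}

```bash
mkdir -p pics; cat > h.py <<'E'
import numpy as np, cv2
from rig import bot, viewer, ticket
def cap(n, save=None):
    d=viewer.capture(n); im=cv2.cvtColor(np.asarray(d['frame']),cv2.COLOR_RGB2BGR)
    if save: cv2.imwrite('pics/'+save,im)
    return d,im
def ray(d,u,v):
    V=np.array(d['view']); R=V[:3,:3]; c=-R.T@V[:3,3]
    r=R.T@np.array([(u-d['cx'])/d['fx'],(v-d['cy'])/d['fy'],1.]); return c,r
def onz(d,u,v,z):
    c,r=ray(d,u,v); return c+r*(z-c[2])/r[2]
def proj(d,p):
    V=np.array(d['view']); q=V[:3,:3]@np.asarray(p)+V[:3,3]; return d['cx']+d['fx']*q[0]/q[2], d['cy']+d['fy']*q[1]/q[2]
E
python3 - <<'E'
from h import *
s=bot.read_state(); print({k:np.round(v,3).tolist() for k,v in s.items()})
for n in('top','scene'):
    d,im=cap(n,n+'0.png'); V=np.array(d['view']); print(n,d['fx'],d['cx'],d['cy'],np.round(V,3).tolist(),-V[:3,:3].T@V[:3,3])
E
```

```text
{'time_s': 0.0, 'joint_positions': [54.002, 30.278, 82.157, 0.0, 67.688, -10.227], 'qvel': [-0.103, -0.02, 0.071, 0.008, 0.014, 0.118], 'tau': [0.001, -44.004, -17.659, 0.064, 0.058, -0.0], 'position': [0.271, 0.562, 0.291], 'tcp_rot': [[0.435, 0.901, -0.001], [0.901, -0.435, -0.002], [-0.002, -0.0, -1.0]], 'force': [0.371, -0.073, -1.072], 'moment': [-0.022, -0.013, 0.011], 'opening': 0.999}
top 479.4590039405195 311.70383986911895 253.34858203329904 [[-0.013, -1.0, 0.009, -0.063], [-0.988, 0.011, -0.152, 0.578], [0.152, -0.011, -0.988, 1.175], [0.0, 0.0, 0.0, 1.0]] [ 0.39180074 -0.05656808  1.25026376]
scene 512.2238562620292 327.87280493846987 238.7502608947845 [[0.449, 0.893, 0.012, -0.218], [0.717, -0.352, -0.602, -0.326], [-0.533, 0.279, -0.799, 1.495], [0.0, 0.0, 0.0, 1.0]] [ 1.12848248 -0.33728515  1.00121886]
```

View pics/top0.png

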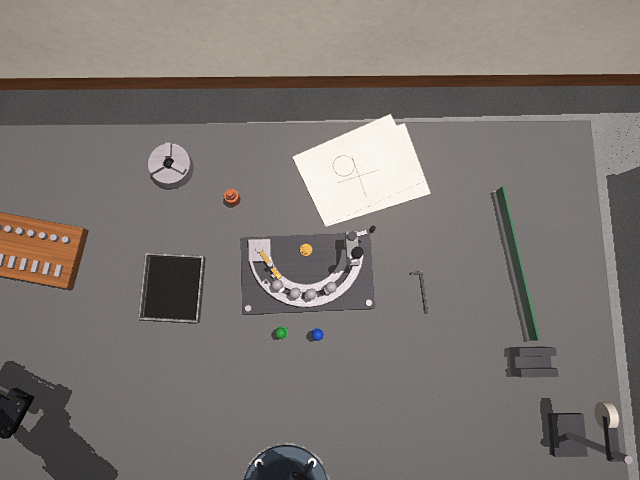

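View pics/scene0.png

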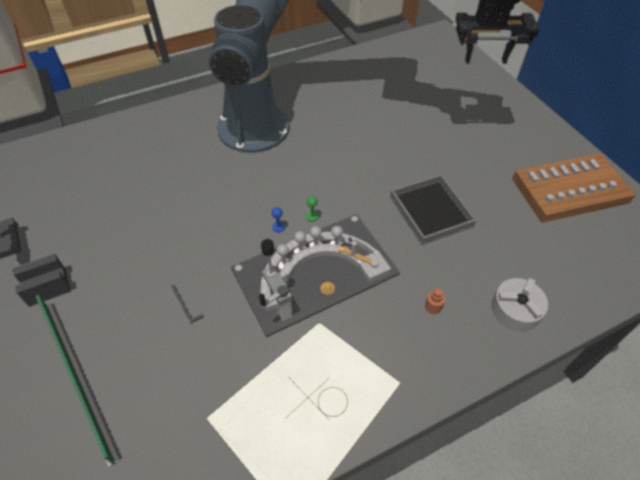

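```bash
cat >> h.py <<'E'
from scipy.spatial.transform import Rotation as Rn
def go(p,yaw=None):
    """offset (cm, tool axes) and rot to bring TCP to p; yaw = world heading (deg) of tool x, tool down"""
    s=bot.read_state(); R=np.array(s['tcp_rot']); off=R.T@(np.array(p)-s['position'])*100
    if yaw is None: return np.round(off,2).tolist()
    c,k=np.cos(np.radians(yaw)),np.sin(np.radians(yaw)); T=np.array([[c,k,0],[k,-c,0],[0,0,-1]])
    return np.round(off,2).tolist(), np.round(Rn.from_matrix(R.T@T).as_rotvec(degrees=True),1).tolist()
E
python3 - <<'E'
from h import *
d,im=cap('top')
for n,u,v,z in[('wash',306,249,.024),('s',277,286,.07),('s',295,293,.07),('s',310,295,.07),('s',331,288,.07),('tray',172,288,.02),('knob',357,253,.2),('el',231,197,.06),('screwL',248,308,.015),('screwR',369,303,.015)]: print(n,np.round(onz(d,u,v,z),3))
x=onz(d,306,249,.024)
for yw in(90,-90,45,60): print(yw,go([.42,.0,.36],yw))
c=cv2.resize(im[225:345,225:390],None,fx=4.8,fy=4.8,interpolation=cv2.INTER_CUBIC); cv2.imwrite('pics/c1.png',c)
d,im=cap('wrist','w0.png'); V=np.array(d['view']); s=bot.read_state(); R=np.array(s['tcp_rot'])
print('cam in tool', R.T@(-V[:3,:3].T@V[:3,3]-s['position']), (R.T@V[:3,:3].T).round(2).tolist(), d['fx'])
E
```

```text
wash [ 0.592 -0.056  0.024]
s [0.493 0.017 0.07 ]
s [ 0.475 -0.027  0.07 ]
s [ 0.47  -0.064  0.07 ]
s [ 0.486 -0.116  0.07 ]
tray [0.495 0.289 0.02 ]
knob [ 0.553 -0.169  0.2  ]
el [0.723 0.134 0.06 ]
screwL [0.442 0.094 0.015]
screwR [ 0.451 -0.216  0.015]
90 ([-44.21, 37.83, -6.79], [-0.0, 0.1, -25.8])
-90 ([-44.21, 37.83, -6.79], [0.1, 0.1, 154.2])
45 ([-44.21, 37.83, -6.79], [-0.0, 0.1, 19.2])
60 ([-44.21, 37.83, -6.79], [-0.0, 0.1, 4.2])
cam in tool [-0.00055753 -0.07032336 -0.0924091 ] [[1.0, -0.0, -0.0], [0.0, 0.97, 0.26], [0.0, -0.26, 0.97]] 367.6499651417828
```

View pics/c1.png

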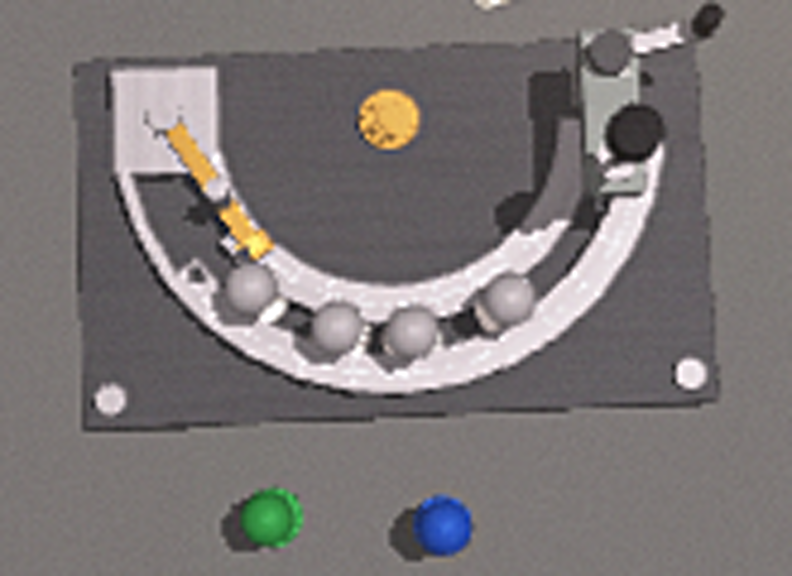

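```bash
python3 - <<'E'
from h import *
print(go([.46,-.05,.33],90))
E
```

```text
([-46.98, 43.61, -3.79], [-0.0, 0.1, -25.8])
```

Call:
{"fn": "arm_command", "kwargs": {"targets": [{"offset":[-3.3,3.1,-0.4],"rot":[0,0,-5],"gripper":0},{"offset":[-6.6,6.1,-1],"rot":[0,0,-12],"gripper":0},{"offset":[-10,9.2,-2],"rot":[0,0,-18],"gripper":0},{"offset":[-13.3,12.3,-3],"rot":[0,0,-25.8],"gripper":0},{"offset":[-16.6,15.4,-3.8],"rot":[0,0,-25.8],"gripper":0},{"offset":[-20,18.5,-3.8],"rot":[0,0,-25.8],"gripper":0},{"offset":[-23.3,21.6,-3.8],"rot":[0,0,-25.8],"gripper":0},{"offset":[-26.6,24.7,-3.8],"rot":[0,0,-25.8],"gripper":0}]}}

```text
time_s: 1.0
position: [0.3786, 0.2142, 0.3305]
tcp_rot: [[-0.001, 1.0, 0.001], [1.0, 0.001, 0.0], [0.0, 0.001, -1.0]]
force: [0.7, -0.6, 0.3]
opening: 1.0
```

```bash
python3 - <<'E'
from h import *
print(go([.46,-.05,.33],90))
E
```

```text
([-26.43, 8.11, 0.05], [0.0, -0.0, 0.1])
```

Call:
{"fn": "arm_command", "kwargs": {"targets": [{"offset":[-4.5,1.3,0]},{"offset":[-9,2.7,0]},{"offset":[-13.5,4.1,0]},{"offset":[-18,5.5,0]},{"offset":[-22.5,7,0]},{"offset":[-26.4,8.1,0]},{"offset":[-26.4,8.1,0]}]}}

```text
invalid input at $.targets[0]: expected keys rot, offset, gripper
```

```bash
python3 - <<'E'
from h import *
d,im=cap('wrist','w1.png')
E
```

```text
(no output)
```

View pics/w1.png

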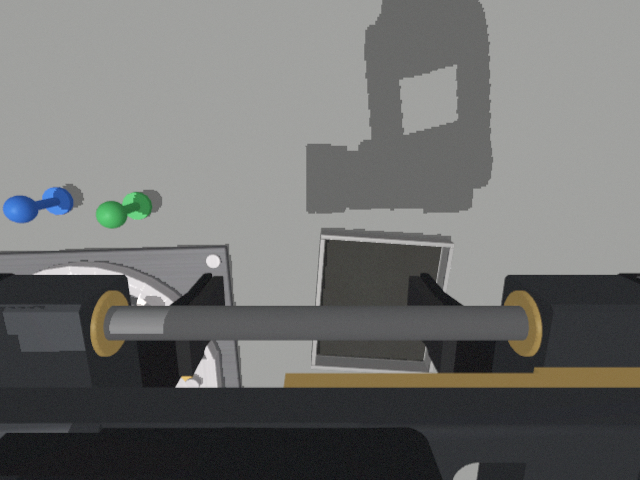

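Call:
{"fn": "arm_command", "kwargs": {"targets": [{"offset":[-4,3,0],"rot":[0,0,0],"gripper":0},{"offset":[-8,6.5,0],"rot":[0,0,0],"gripper":0},{"offset":[-11.5,10,0],"rot":[0,0,0],"gripper":0},{"offset":[-15,13.5,0],"rot":[0,0,0],"gripper":0},{"offset":[-18.5,17,0],"rot":[0,0,0],"gripper":0},{"offset":[-22.4,20,0],"rot":[0,0,0],"gripper":0},{"offset":[-26.4,23.1,0],"rot":[0,0,0],"gripper":0},{"offset":[-26.4,23.1,0],"rot":[0,0,0],"gripper":0}]}}

```text
time_s: 1.85
position: [0.6135, -0.0533, 0.3298]
tcp_rot: [[0.005, 1.0, 0.004], [1.0, -0.005, -0.003], [-0.003, 0.004, -1.0]]
force: [-0.1, 0.5, -0.5]
opening: 0.999
```

```bash
python3 - <<'E'
from h import *
d,im=cap('wrist','w2.png')
E
```

```text
(no output)
```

View pics/w2.png

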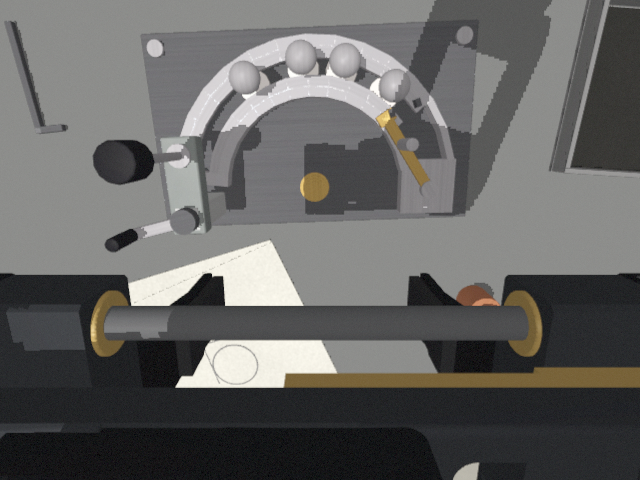

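```bash
python3 - <<'E'
from h import *
d,im=cap('wrist')
hsv=cv2.cvtColor(im,cv2.COLOR_BGR2HSV)
m=((hsv[...,0]>14)&(hsv[...,0]<32)&(hsv[...,1]>110)&(hsv[...,2]>120)).astype(np.uint8); m[270:]=0
for r in cv2.connectedComponentsWithStats(m)[2:4]: print(np.round(r,1).tolist())
sc=[onz(d,155,47,.013),onz(d,465,34,.013)]; v=sc[1]-sc[0]; py=np.degrees(np.arctan2(-v[0],v[1])); print('plate yaw',py,np.linalg.norm(v))
A=onz(d,314,187,.024); print('arc',A)
def pl(p):
    q=np.array(p-A)[:2]; a=np.radians(py); x=q[0]*np.cos(a)+q[1]*np.sin(a); y=-q[0]*np.sin(a)+q[1]*np.cos(a); return np.round([np.hypot(x,y),np.degrees(np.arctan2(y,x))%360],3)
g=cv2.cvtColor(im,cv2.COLOR_BGR2GRAY)
for c in [(244,77),(301,57),(345,60),(395,86)]: p=onz(d,*c,.07); print('ball',p.round(4),pl(p))
piv=onz(d,427,193,.04);peg=onz(d,411,144,.078);tip=onz(d,384,118,.038)
print('pivot',piv,'peg',peg,'tip',tip, np.hypot(*(peg-piv)[:2]))
for c in[(396,124),(418,103)]: p=onz(d,*c,.041); print('lug',p,pl(p))
a=np.radians(py+112);print('gap',A[:2]+.12*np.array([np.cos(a),np.sin(a)]))
a=np.radians(py+130);L=A[:2]+.12*np.array([np.cos(a),np.sin(a)])
print('130',L,'gate ang',np.degrees(np.arctan2(*(peg-piv)[1::-1])),np.degrees(np.arctan2(*(L-piv[:2])[::-1])))
# two-view knob, lock peg top
d2,im2=cap('top','t2.png')
E
```

```text
[[0, 0, 640, 480, 305800], [373, 113, 28, 35, 378], [397, 154, 29, 35, 378], [297, 176, 29, 29, 644]]
[[319.3, 239.8], [386.5, 129.0], [411.4, 169.6], [311.3, 189.7]]
plate yaw 1.933717537341278 0.3120679891118858
arc [ 0.58736416 -0.05286777  0.024     ]
ball [ 0.4846 -0.1141  0.07  ] [1.20000e-01 2.08872e+02]
ball [ 0.4686 -0.0634  0.07  ] [1.19000e-01 1.83132e+02]
ball [ 0.4712 -0.0249  0.07  ] [1.20000e-01 1.64515e+02]
ball [0.4926 0.02   0.07  ] [1.20000e-01 1.40497e+02]
pivot [0.59217847 0.06465177 0.04      ] peg [0.5426216  0.03542405 0.078     ] tip [0.51774044 0.01706879 0.038     ] 0.05753384496537246
lug [0.52361217 0.02865396 0.041     ] [1.03000e-01 1.26093e+02]
lug [0.50414362 0.04909148 0.041     ] [  0.132 127.288]
gap [0.53868261 0.05681408]
130 [0.50717171 0.03640244] gate ang -149.46868790260064 -161.61739623680296
```

Call:
{"fn": "arm_command", "kwargs": {"targets": [{"offset":[1.1,-0.9,1],"rot":[0,0,8.5],"gripper":0},{"offset":[2.2,-1.8,2],"rot":[0,0,17],"gripper":0},{"offset":[3.3,-2.7,3],"rot":[0,0,25.5],"gripper":0},{"offset":[4.4,-3.6,4],"rot":[0,0,34],"gripper":0.2},{"offset":[5.5,-4.4,5],"rot":[0,0,42.5],"gripper":0.4},{"offset":[6.6,-5.3,6],"rot":[0,0,51],"gripper":0.6},{"offset":[7.7,-6.2,7],"rot":[0,0,59.5],"gripper":0.6},{"offset":[8.8,-7.1,8],"rot":[0,0,68],"gripper":0.6}]}}

```text
time_s: 2.8
position: [0.5366, 0.0422, 0.2503]
tcp_rot: [[0.928, 0.371, -0.001], [0.371, -0.928, 0.0], [-0.001, -0.001, -1.0]]
force: [-0.5, -0.2, 0.5]
opening: 0.635
```

```bash
python3 - <<'E'
from h import *
print(go([.5425,.0354,.21],-59.5), go([.5425,.0354,.21],-51.5))
E
```

```text
([0.29, 0.85, 4.03], [-0.0, 0.0, 81.3]) ([0.29, 0.85, 4.03], [-0.0, 0.0, 73.3])
```

Call:
{"fn": "arm_command", "kwargs": {"targets": [{"offset":[0.3,0.8,0],"rot":[0,0,8.5],"gripper":0.6},{"offset":[0.3,0.8,0],"rot":[0,0,17],"gripper":0.6},{"offset":[0.3,0.8,0],"rot":[0,0,25.5],"gripper":0.6},{"offset":[0.3,0.8,0],"rot":[0,0,34],"gripper":0.6},{"offset":[0.3,0.8,0],"rot":[0,0,42.5],"gripper":0.6},{"offset":[0.3,0.8,0],"rot":[0,0,51],"gripper":0.6},{"offset":[0.3,0.8,0],"rot":[0,0,59.5],"gripper":0.6},{"offset":[0.3,0.8,0],"rot":[0,0,68],"gripper":0.6}]}}

```text
time_s: 3.6
position: [0.5428, 0.0355, 0.2506]
tcp_rot: [[0.692, -0.722, -0.001], [-0.722, -0.692, 0.0], [-0.001, 0.0, -1.0]]
force: [0.1, -1.4, -0.1]
opening: 0.402
```

```bash
python3 - <<'E'
from h import *
print(go([.5425,.0354,.118],-59.5))
E
```

```text
([-0.0, 0.03, 13.26], [0.0, 0.0, 13.3])
```

Call:
{"fn": "arm_command", "kwargs": {"targets": [{"offset":[0,0,2.5],"rot":[0,0,8],"gripper":0.6},{"offset":[0,0,5],"rot":[0,0,13.3],"gripper":0.6},{"offset":[0,0,7.5],"rot":[0,0,13.3],"gripper":0.6},{"offset":[0,0,9.5],"rot":[0,0,13.3],"gripper":0.6},{"offset":[0,0,11.5],"rot":[0,0,13.3],"gripper":0.6},{"offset":[0,0,13.2],"rot":[0,0,13.3],"gripper":0.7},{"offset":[0,0,13.2],"rot":[0,0,13.3],"gripper":0.8},{"offset":[0,0,13.2],"rot":[0,0,13.3],"gripper":0.8}]}}

```text
time_s: 4.4
position: [0.5436, 0.0348, 0.1187]
tcp_rot: [[0.512, -0.859, -0.001], [-0.859, -0.512, 0.0], [-0.001, 0.0, -1.0]]
force: [0.9, -0.0, 0.6]
opening: 0.237
```

```bash
python3 - <<'E'
from h import *
d,im=cap('wrist','w3.png'); print(bot.read_state()['force'])
P=np.array([.591,.0635]); s=bot.read_state(); R=np.array(s['tcp_rot'])
for k in range(1,9):
    f=np.radians(-149.5+82*k/8-0); p=[*(P+.055*np.array([np.cos(f),np.sin(f)])),.118]; print(go(p,np.degrees(f)+90))
E
```

```text
[ 0.6522239  -0.2592983   0.18605433]
([0.86, -0.08, 0.12], [-0.0, -0.0, -10.0])
([1.81, -0.34, 0.12], [-0.0, -0.0, -20.2])
([2.69, -0.76, 0.12], [-0.0, -0.0, -30.5])
([3.49, -1.33, 0.12], [-0.0, -0.0, -40.7])
([4.18, -2.03, 0.12], [-0.0, -0.0, -51.0])
([4.73, -2.85, 0.12], [-0.0, -0.0, -61.2])
([5.12, -3.75, 0.12], [-0.0, -0.0, -71.5])
([5.35, -4.71, 0.12], [-0.0, -0.1, -81.7])
```

View pics/w3.png

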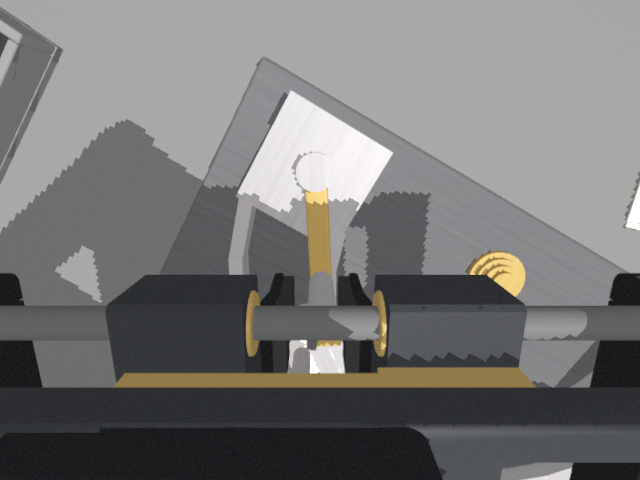

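Call:
{"fn": "arm_command", "kwargs": {"targets": [{"offset":[0.7,-0.06,0],"rot":[0,0,-8.2],"gripper":0.8},{"offset":[1.5,-0.22,0],"rot":[0,0,-16.4],"gripper":0.8},{"offset":[2.2,-0.5,0],"rot":[0,0,-24.6],"gripper":0.8},{"offset":[2.9,-0.9,0],"rot":[0,0,-32.8],"gripper":0.8},{"offset":[3.5,-1.37,0],"rot":[0,0,-41],"gripper":0.8},{"offset":[4.1,-1.92,0],"rot":[0,0,-49.2],"gripper":0.8},{"offset":[4.55,-2.55,0],"rot":[0,0,-57.4],"gripper":0.8},{"offset":[4.95,-3.25,0],"rot":[0,0,-65.6],"gripper":0.8}]}}

```text
time_s: 5.25
position: [0.5975, 0.0079, 0.1197]
tcp_rot: [[0.993, 0.116, 0.0], [0.116, -0.993, -0.0], [0.0, 0.0, -1.0]]
force: [-0.9, 0.8, 0.4]
opening: 0.2
```

```bash
python3 - <<'E'
from h import *
P=np.array([.591,.0635])
for a in(-75,-67,-62,-57):
    f=np.radians(a); p=[*(P+.055*np.array([np.cos(f),np.sin(f)])),.118]; print(go(p,a+90))
E
```

```text
([0.79, -0.16, 0.17], [0.0, -0.0, -8.3])
([1.54, -0.32, 0.17], [0.0, -0.0, -16.3])
([2.0, -0.48, 0.17], [0.0, -0.0, -21.3])
([2.44, -0.67, 0.17], [0.0, -0.0, -26.3])
```

Finish the swing to about −58° (≈1.75 rad), then open and rise.

Call:
{"fn": "arm_command", "kwargs": {"targets": [{"offset":[0.8,-0.16,0],"rot":[0,0,-8.3],"gripper":0.8},{"offset":[1.55,-0.33,0],"rot":[0,0,-16.3],"gripper":0.8},{"offset":[2.4,-0.66,0],"rot":[0,0,-24.8],"gripper":0.8},{"offset":[2.4,-0.66,0],"rot":[0,0,-24.8],"gripper":0.7},{"offset":[2.4,-0.66,0],"rot":[0,0,-24.8],"gripper":0.6},{"offset":[2.4,-0.66,-4],"rot":[0,0,-24.8],"gripper":0.6},{"offset":[2.4,-0.66,-8],"rot":[0,0,-24.8],"gripper":0.4},{"offset":[2.4,-0.66,-12],"rot":[0,0,-24.8],"gripper":0.4}]}}

```text
time_s: 6.05
position: [0.6198, 0.017, 0.2396]
tcp_rot: [[0.857, 0.515, -0.001], [0.515, -0.857, 0.0], [-0.001, -0.001, -1.0]]
force: [0.3, -0.5, 0.3]
opening: 0.498
```

```bash
cat >> h.py <<'E'
A=np.array([.5874,-.0529]); PY=1.9
def arc(th,z,r=.12):
    a=np.radians(th+PY); return [*(A+r*np.array([np.cos(a),np.sin(a)])),z]
def pol(p):
    q=np.asarray(p)[:2]-A; return round(np.hypot(*q),4), round((np.degrees(np.arctan2(q[1],q[0]))-PY)%360,1)
E
python3 - <<'E'
from h import *
print(bot.read_state()['position'],go([.4926,.02,.24],-38))
E
```

```text
[0.6198429  0.01698488 0.23960202] ([-10.76, -6.81, -0.03], [-0.0, 0.1, 69.0])
```

Call:
{"fn": "arm_command", "kwargs": {"targets": [{"offset":[-1.5,-1,0],"rot":[0,0,8.5],"gripper":0.4},{"offset":[-3,-2,0],"rot":[0,0,17],"gripper":0.4},{"offset":[-4.5,-3,0],"rot":[0,0,25.5],"gripper":0.4},{"offset":[-6,-4,0],"rot":[0,0,34],"gripper":0.4},{"offset":[-7.5,-5,0],"rot":[0,0,42.5],"gripper":0.4},{"offset":[-9,-6,0],"rot":[0,0,51],"gripper":0.4},{"offset":[-10.7,-6.8,0],"rot":[0,0,59.5],"gripper":0.4},{"offset":[-10.7,-6.8,0],"rot":[0,0,68],"gripper":0.4}]}}

```text
time_s: 6.85
position: [0.4902, 0.0203, 0.2384]
tcp_rot: [[0.795, -0.607, -0.004], [-0.607, -0.795, 0.001], [-0.004, 0.002, -1.0]]
force: [-0.1, -0.6, 0.2]
opening: 0.597
```

```bash
python3 - <<'E'
from h import *
d,im=cap('wrist','w4.png')
d2,i2=cap('top','t4.png')
u,v=map(int,proj(d2,[.55,-.03,.07])); c=cv2.resize(i2[v-60:v+60,u-70:u+70],None,fx=4,fy=4,interpolation=cv2.INTER_CUBIC)
cv2.imwrite('pics/c4.png',np.hstack([cv2.resize(im,(400,300)),cv2.resize(c,(350,300))]))
print(go([.4926,.02,.123],-38))
E
```

```text
([-0.04, 0.02, 11.58], [-0.0, -0.0, 1.0])
```

View pics/c4.png

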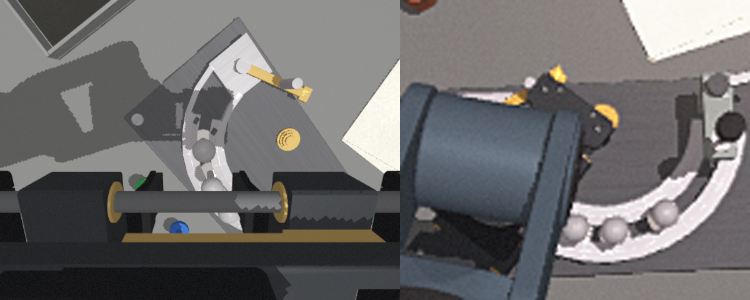

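```bash
python3 - <<'E'
from h import *
d,im=cap('wrist')
for c in[(326,241),(341,297)]: p=onz(d,*c,.07); print(p,pol(p))
print(proj(d,[.4926,.02,.07]))
E
```

```text
[0.49855192 0.01512019 0.07      ] (np.float64(0.1119), np.float64(140.7))
[ 0.48123197 -0.0274682   0.07      ] (np.float64(0.1092), np.float64(164.6))
(np.float64(315.54786546150183), np.float64(240.5927084560895))
```

```bash
python3 - <<'E'
from h import *
d,im=cap('wrist')
g=cv2.GaussianBlur(cv2.cvtColor(im,cv2.COLOR_BGR2GRAY),(5,5),1)
c=cv2.HoughCircles(g,cv2.HOUGH_GRADIENT,1,15,param1=80,param2=18,minRadius=10,maxRadius=28)[0]
for u,v,r in c:
    if v<320: print(u,v,r,onz(d,u,v,.07).round(4),pol(onz(d,u,v,.07)), pol(onz(d,u,v,.024)))
cv2.imwrite('pics/c5.png',cv2.resize(im[100:330,220:540],None,fx=2.4,fy=2.4))
E
```

```text
454.5 225.5 18.8 [ 0.5811 -0.0317  0.07  ] (np.float64(0.0221), np.float64(104.7)) (np.float64(0.003), np.float64(49.6))
320.5 243.5 18.3 [0.4949 0.0159 0.07  ] (np.float64(0.1153), np.float64(141.4)) (np.float64(0.1153), np.float64(147.7))
213.5 293.5 14.1 [0.4059 0.0332 0.07  ] (np.float64(0.2009), np.float64(152.7)) (np.float64(0.2188), np.float64(157.0))
386.5 108.5 13.0 [0.5865 0.0648 0.07  ] (np.float64(0.1177), np.float64(88.5)) (np.float64(0.1161), np.float64(84.0))
215.5 191.5 10.3 [0.4581 0.0914 0.07  ] (np.float64(0.1937), np.float64(130.0)) (np.float64(0.205), np.float64(132.2))
```

View pics/c5.png

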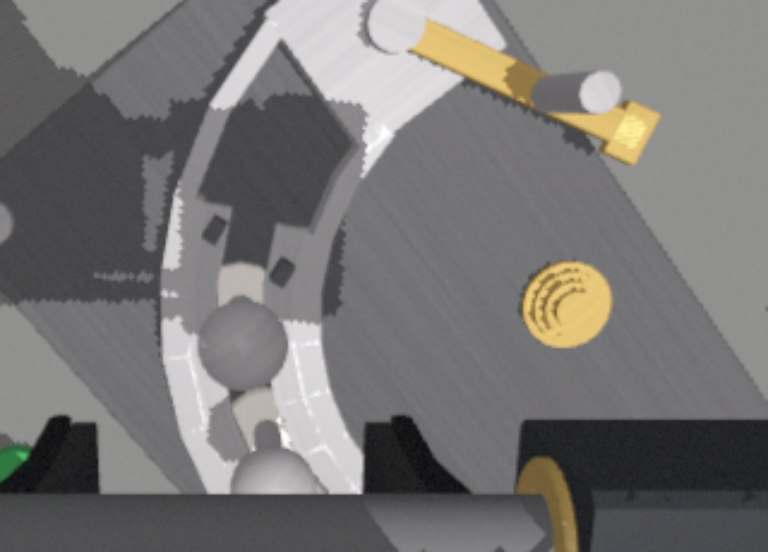

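```bash
sed -i 's/A=np.array(\[.5874,-.0529\])/A=np.array([.5889,-.0522])/' h.py; python3 - <<'E'
from h import *
print(go(arc(141,.122),141+1.9-180), arc(141,.122))
E
```

```text
([-0.1, 0.02, 11.67], [-0.0, -0.1, 0.3]) [np.float64(0.49318992854097254), np.float64(0.020184958529433868), 0.122]
```

Call:
{"fn": "arm_command", "kwargs": {"targets": [{"offset":[0,0,3],"rot":[0,0,0.3],"gripper":0.4},{"offset":[0,0,6],"rot":[0,0,0.3],"gripper":0.4},{"offset":[0,0,9],"rot":[0,0,0.3],"gripper":0.4},{"offset":[0,0,11.7],"rot":[0,0,0.3],"gripper":0.4},{"offset":[0,0,11.7],"rot":[0,0,0.3],"gripper":0.6},{"offset":[0,0,11.7],"rot":[0,0,0.3],"gripper":0.8},{"offset":[0,0,11.7],"rot":[0,0,0.3],"gripper":0.9},{"offset":[0,0,11.7],"rot":[0,0,0.3],"gripper":0.9}]}}

```text
time_s: 7.85
position: [0.4951, 0.0197, 0.1227]
tcp_rot: [[0.797, -0.604, 0.003], [-0.604, -0.797, -0.001], [0.003, -0.002, -1.0]]
force: [0.1, 0.6, 0.1]
opening: 0.325
```

```bash
python3 - <<'E'
from h import *
s=bot.read_state();print(s['position'],pol(s['position']),s['force'],s['opening'])
# rough slide plan
for t in (136,131,126,121,116,112): print(t,go(arc(t,.1236),t+1.9-180))
E
```

```text
[0.49505937 0.01965822 0.12269587] (np.float64(0.1182), np.float64(140.7)) [0.13654393 0.57420396 0.13930507] 0.3245121005657453
136 ([-0.14, -0.98, -0.09], [-0.1, -0.2, 5.0])
131 ([-0.0, -2.01, -0.09], [-0.1, -0.2, 10.0])
126 ([0.23, -3.04, -0.08], [-0.1, -0.2, 15.0])
121 ([0.54, -4.03, -0.08], [-0.1, -0.2, 20.0])
116 ([0.94, -5.0, -0.08], [-0.1, -0.2, 25.0])
112 ([1.32, -5.75, -0.08], [-0.1, -0.2, 29.0])
```

Call:
{"fn": "arm_command", "kwargs": {"targets": [{"offset":[0,0,-0.15],"rot":[0,0,0],"gripper":0.9},{"offset":[0,0,-0.15],"rot":[0,0,0],"gripper":0.9},{"offset":[0,-0.97,-0.15],"rot":[0,0,5],"gripper":0.9},{"offset":[0.14,-1.99,-0.15],"rot":[0,0,10],"gripper":0.9},{"offset":[0.37,-3.0,-0.15],"rot":[0,0,15],"gripper":0.9}]}}

```text
time_s: 8.35
position: [0.5161, 0.0412, 0.1233]
tcp_rot: [[0.611, -0.792, 0.002], [-0.792, -0.611, -0.001], [0.002, -0.001, -1.0]]
force: [0.7, -2.5, -1.4]
opening: 0.302
```

```bash
python3 - <<'E'
from h import *
s=bot.read_state();print(s['position'],pol(s['position']),s['force'],s['moment'],s['opening'])
for r in(.1185,.12):
 for t in (121,116,112): print(t,go(arc(t,.1236,r),t+1.9-180))
E
```

```text
[0.51608512 0.04123878 0.12327904] (np.float64(0.1185), np.float64(126.0)) [ 0.72943054 -2.4547491  -1.3511635 ] [-0.49912415 -0.17578251  0.07179931] 0.3019875594300447
121 ([0.04, -1.04, -0.03], [-0.1, -0.1, 4.7])
116 ([0.17, -2.06, -0.03], [-0.1, -0.1, 9.7])
112 ([0.34, -2.87, -0.03], [-0.1, -0.1, 13.7])
121 ([-0.11, -1.05, -0.03], [-0.1, -0.1, 4.7])
116 ([0.02, -2.09, -0.03], [-0.1, -0.1, 9.7])
112 ([0.19, -2.91, -0.03], [-0.1, -0.1, 13.7])
```

Call:
{"fn": "arm_command", "kwargs": {"targets": [{"offset":[0.0,-1.04,0],"rot":[0,0,4.7],"gripper":0.9},{"offset":[0.12,-2.06,0],"rot":[0,0,9.7],"gripper":0.9},{"offset":[0.28,-2.9,0],"rot":[0,0,13.7],"gripper":0.9},{"offset":[0.28,-2.9,0],"rot":[0,0,13.7],"gripper":0.9}]}}

```text
time_s: 8.75
position: [0.5405, 0.0575, 0.123]
tcp_rot: [[0.41, -0.912, 0.001], [-0.912, -0.41, 0.0], [0.001, -0.001, -1.0]]
force: [-0.5, -0.1, -1.4]
opening: 0.306
```

```bash
python3 - <<'E'
from h import *
s=bot.read_state();print(s['position'],pol(s['position']),s['force'],s['moment'],s['opening'])
d,im=cap('wrist','w6.png')
d2,i2=cap('top'); d3,i3=cap('scene')
u,v=map(int,proj(d3,[.55,-.0,.07])); c=cv2.resize(i3[v-50:v+50,u-60:u+60],None,fx=4,fy=4,interpolation=cv2.INTER_CUBIC)
cv2.imwrite('pics/c6.png',np.hstack([cv2.resize(im,(400,300)),cv2.resize(c,(360,300))]))
E
```

```text
[0.54052663 0.05746683 0.12298691] (np.float64(0.1199), np.float64(111.9)) [-0.45111683 -0.07452185 -1.38220017] [-0.11395107  0.10894665 -0.03020794] 0.30557991789972794
```

View pics/c6.png

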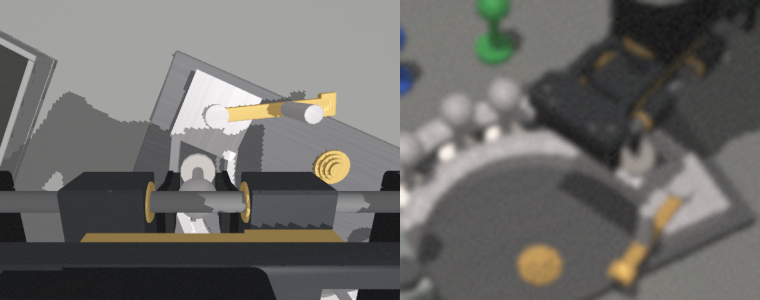

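Call:
{"fn": "arm_command", "kwargs": {"targets": [{"offset":[0,0,-0.7],"rot":[0,0,0],"gripper":0.9},{"offset":[0,0,-1.5],"rot":[0,0,0],"gripper":0.9},{"offset":[0,0,-3],"rot":[0,0,0],"gripper":0.9},{"offset":[0,0,-5],"rot":[0,0,0],"gripper":0.9},{"offset":[0,0,-7],"rot":[0,0,0],"gripper":0.9},{"offset":[0,0,-9],"rot":[0,0,0],"gripper":0.9},{"offset":[0,0,-9],"rot":[0,0,0],"gripper":0.9}]}}

```text
time_s: 9.6
position: [0.5412, 0.0569, 0.2159]
tcp_rot: [[0.409, -0.913, 0.007], [-0.913, -0.409, -0.001], [0.003, -0.006, -1.0]]
force: [0.9, 0.4, -1.0]
opening: 0.302
```

```bash
cat >> h.py <<'E'
def tray(d,im,draw=None):
    hsv=cv2.cvtColor(im,cv2.COLOR_BGR2HSV); m=(hsv[...,2]<50).astype(np.uint8)
    m=cv2.morphologyEx(m,cv2.MORPH_OPEN,np.ones((5,5)))
    out=[]
    for c in cv2.findContours(m,0,2)[0]:
        (u,v),wh,a=cv2.minAreaRect(c)
        if cv2.contourArea(c)>800: out.append((onz(d,u,v,.005).round(3).tolist(),np.round(wh).tolist(),round(a,1),cv2.contourArea(c)))
    return out
E
python3 - <<'E'
from h import *
s=bot.read_state();print(s['position'],s['force'],s['opening'])
d2,i2=cap('top','t7.png')
for t in tray(d2,i2): print(t)
E
```

```text
[0.5411818  0.05688165 0.21592509] [ 0.91161051  0.4012064  -1.03874262] 0.30150099210589804
([0.5, 0.309, 0.005], [37.0, 63.0], 6.5, 1984.0)
```

```bash
python3 - <<'E'
from h import *
print(go([.536,.319,.216],-5))
E
```

```text
([-24.09, -10.32, -0.17], [-0.1, -0.2, -60.9])
```

Call:
{"fn": "arm_command", "kwargs": {"targets": [{"offset":[-3,-1.3,0],"rot":[0,0,-7.6],"gripper":0.9},{"offset":[-6,-2.6,0],"rot":[0,0,-15.2],"gripper":0.9},{"offset":[-9,-3.9,0],"rot":[0,0,-22.8],"gripper":0.9},{"offset":[-12,-5.2,0],"rot":[0,0,-30.5],"gripper":0.9},{"offset":[-15,-6.5,0],"rot":[0,0,-38],"gripper":0.9},{"offset":[-18,-7.8,0],"rot":[0,0,-45.7],"gripper":0.9},{"offset":[-21,-9,0],"rot":[0,0,-53],"gripper":0.9},{"offset":[-24,-10.3,0],"rot":[0,0,-60.9],"gripper":0.9}]}}

```text
time_s: 10.45
position: [0.5344, 0.3191, 0.2112]
tcp_rot: [[0.997, -0.081, -0.003], [-0.081, -0.997, -0.001], [-0.003, 0.001, -1.0]]
force: [0.8, -0.4, -2.4]
opening: 0.305
```

```bash
python3 - <<'E'
from h import *
d2,i2=cap('wrist','w8.png'); cv2.imwrite('pics/w8.png',i2)
s=bot.read_state(); print(s['force'],s['opening'],go([.536,.319,.118],-5))
E
```

```text
[ 2.20328763  2.94671728 -1.46780335] 0.30173784948976146 ([0.2, 0.54, 9.34], [-0.2, 0.1, 0.7])
```

View pics/w8.png

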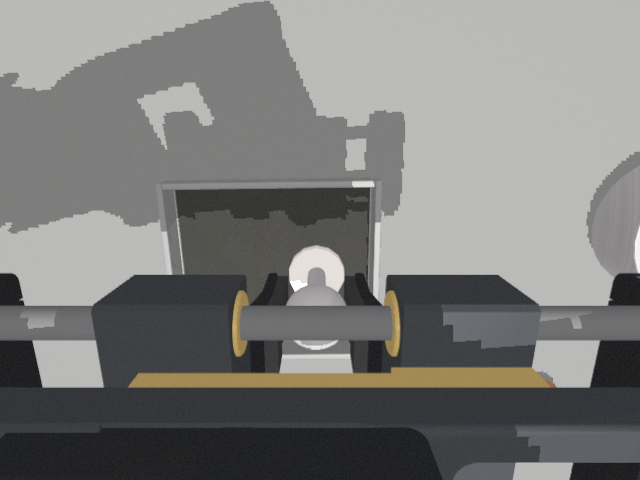

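```bash
python3 - <<'E'
from h import *
d,i=cap('wrist')
for c in[(158,184),(381,181),(316,355)]: print(onz(d,*c,.028))
E
```

```text
[0.41931445 0.37354322 0.028     ]
[0.58547744 0.36323436 0.028     ]
[0.52621666 0.22141047 0.028     ]
```

Call:
{"fn": "arm_command", "kwargs": {"targets": [{"offset":[0.2,0.1,2.5],"rot":[0,0,0],"gripper":0.9},{"offset":[0.2,0.1,5],"rot":[0,0,0],"gripper":0.9},{"offset":[0.2,0.1,7.5],"rot":[0,0,0],"gripper":0.9},{"offset":[0.2,0.1,8.8],"rot":[0,0,0],"gripper":0.9},{"offset":[0.2,0.1,9.3],"rot":[0,0,0],"gripper":0.9},{"offset":[0.2,0.1,9.3],"rot":[0,0,0],"gripper":0.9}]}}

```text
time_s: 11.15
position: [0.5373, 0.3166, 0.119]
tcp_rot: [[0.996, -0.087, -0.001], [-0.087, -0.996, -0.001], [-0.001, 0.001, -1.0]]
force: [0.6, -0.3, -1.4]
opening: 0.312
```

Call:
{"fn": "arm_command", "kwargs": {"targets": [{"offset":[0,0,0.2],"rot":[0,0,0],"gripper":0.9},{"offset":[0,0,0.3],"rot":[0,0,0],"gripper":0.9},{"offset":[0,0,0.3],"rot":[0,0,0],"gripper":0.6},{"offset":[0,0,0.3],"rot":[0,0,0],"gripper":0.5},{"offset":[0,0,0.3],"rot":[0,0,0],"gripper":0.5},{"offset":[0,0,-3],"rot":[0,0,0],"gripper":0.5},{"offset":[0,0,-6],"rot":[0,0,0],"gripper":0.4},{"offset":[0,0,-10],"rot":[0,0,0],"gripper":0.4}]}}

```text
time_s: 11.95
position: [0.5366, 0.3167, 0.2197]
tcp_rot: [[0.996, -0.087, -0.003], [-0.087, -0.996, -0.001], [-0.003, 0.001, -1.0]]
force: [0.8, 0.2, 0.2]
opening: 0.57
```

```bash
python3 - <<'E'
from h import *
print(go(arc(164.5,.22),164.5+1.9-180))
E
```

```text
([-3.46, 34.5, 0.03], [0.1, 0.2, 8.6])
```

Move to above stud B (164.5°), and look.

Call:
{"fn": "arm_command", "kwargs": {"targets": [{"offset":[-0.5,4.6,0],"rot":[0,0,2],"gripper":0.4},{"offset":[-1,9.2,0],"rot":[0,0,4],"gripper":0.4},{"offset":[-1.5,13.8,0],"rot":[0,0,6],"gripper":0.4},{"offset":[-2,18.4,0],"rot":[0,0,8.6],"gripper":0.4},{"offset":[-2.4,23,0],"rot":[0,0,8.6],"gripper":0.4},{"offset":[-2.9,27.6,0],"rot":[0,0,8.6],"gripper":0.4},{"offset":[-3.3,32.2,0],"rot":[0,0,8.6],"gripper":0.4},{"offset":[-3.45,34.5,0],"rot":[0,0,8.6],"gripper":0.4}]}}

```text
time_s: 12.75
position: [0.4728, -0.0266, 0.2203]
tcp_rot: [[0.971, -0.237, 0.001], [-0.237, -0.971, -0.001], [0.001, 0.001, -1.0]]
force: [0.3, -0.1, -0.3]
opening: 0.597
```

```bash
python3 - <<'E'
from h import *
d,im=cap('wrist','w9.png')
g=cv2.GaussianBlur(cv2.cvtColor(im,cv2.COLOR_BGR2GRAY),(5,5),1)
c=cv2.HoughCircles(g,cv2.HOUGH_GRADIENT,1,15,param1=80,param2=18,minRadius=10,maxRadius=28)[0]
for u,v,r in c:
    if v<320: print(u,v,r,onz(d,u,v,.07).round(4),pol(onz(d,u,v,.07)), pol(onz(d,u,v,.024)))
d2,i2=cap('top')
for t in tray(d2,i2): print(t)
s=bot.read_state(); print(s['position'],pol(s['position']),go(arc(164.5,.122),164.5+1.9-180))
u,v=map(int,proj(d2,[.497,.291,.03])); u2,v2=map(int,proj(d2,[.5,-.03,.07]))
k=lambda a,b:cv2.resize(i2[b-45:b+45,a-60:a+60],(400,300),interpolation=cv2.INTER_CUBIC)
cv2.imwrite('pics/c9.png',np.hstack([k(u,v),cv2.resize(im,(400,300))]))
E
```

```text
461.5 227.5 20.8 [ 0.5716 -0.0365  0.07  ] (np.float64(0.0233), np.float64(135.8)) (np.float64(0.0018), np.float64(144.8))
174.5 226.5 20.2 [0.3832 0.0104 0.07  ] (np.float64(0.2151), np.float64(161.2)) (np.float64(0.2327), np.float64(164.0))
318.5 249.5 20.7 [ 0.4739 -0.0285  0.07  ] (np.float64(0.1174), np.float64(166.5)) (np.float64(0.1182), np.float64(173.0))
237.5 87.5 11.1 [0.45   0.0842 0.07  ] (np.float64(0.1947), np.float64(133.6)) (np.float64(0.2057), np.float64(133.4))
329.5 305.5 19.4 [ 0.4717 -0.071   0.07  ] (np.float64(0.1187), np.float64(187.2)) (np.float64(0.1269), np.float64(196.5))
529.5 129.5 10.8 [0.6223 0.0166 0.07  ] (np.float64(0.0765), np.float64(62.2)) (np.float64(0.087), np.float64(45.6))
447.5 74.5 13.0 [0.5766 0.0609 0.07  ] (np.float64(0.1137), np.float64(94.3)) (np.float64(0.1169), np.float64(85.9))
([0.498, 0.292, 0.005], [51.0, 62.0], 5.2, 2631.5)
[ 0.47333831 -0.02648704  0.22024692] (np.float64(0.1184), np.float64(165.6)) ([-0.18, -0.22, 9.82], [0.0, -0.1, -0.2])
```

View pics/c9.png

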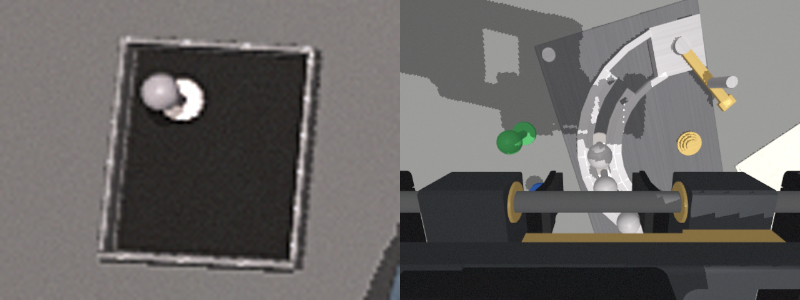

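Call:
{"fn": "arm_command", "kwargs": {"targets": [{"offset":[-0.06,-0.1,3],"rot":[0,0,0],"gripper":0.4},{"offset":[-0.06,-0.1,6],"rot":[0,0,0],"gripper":0.4},{"offset":[-0.06,-0.1,8.5],"rot":[0,0,0],"gripper":0.4},{"offset":[-0.06,-0.1,9.8],"rot":[0,0,0],"gripper":0.4},{"offset":[-0.06,-0.1,9.8],"rot":[0,0,0],"gripper":0.65},{"offset":[-0.06,-0.1,9.8],"rot":[0,0,0],"gripper":0.9},{"offset":[-0.06,-0.1,9.8],"rot":[0,0,0],"gripper":0.9},{"offset":[-0.06,-0.1,9.8],"rot":[0,0,0],"gripper":0.9}]}}

```text
time_s: 13.65
position: [0.4736, -0.0225, 0.1227]
tcp_rot: [[0.972, -0.234, 0.003], [-0.234, -0.972, -0.001], [0.003, 0.0, -1.0]]
force: [0.2, 0.1, 0.7]
opening: 0.324
```

Call:
{"fn": "arm_command", "kwargs": {"targets": [{"offset":[0,0,-0.15],"rot":[0,0,0],"gripper":0.9},{"offset":[0,0,-0.15],"rot":[0,0,0],"gripper":0.9},{"offset":[0.05,-1.04,-0.15],"rot":[0,0,5],"gripper":0.9},{"offset":[0.18,-2.07,-0.15],"rot":[0,0,10],"gripper":0.9},{"offset":[0.4,-3.08,-0.15],"rot":[0,0,15],"gripper":0.9},{"offset":[0.7,-4.07,-0.15],"rot":[0,0,20],"gripper":0.9},{"offset":[1.1,-5.03,-0.15],"rot":[0,0,25],"gripper":0.9}]}}

```text
time_s: 14.35
position: [0.4971, 0.0234, 0.1237]
tcp_rot: [[0.78, -0.626, 0.004], [-0.626, -0.78, -0.002], [0.004, -0.001, -1.0]]
force: [2.6, -3.5, -2.7]
opening: 0.306
```

```bash
cat >> h.py <<'E'
def st():
    s=bot.read_state();print('t',s['time_s'],'p',np.round(s['position'],4),pol(s['position']),'F',np.round(s['force'],2),'M',np.round(s['moment'],2),'op',round(s['opening'],3))
def slide(ts,r,z):
    for t in ts: print(t,go(arc(t,z,r),t+1.9-180))
E
python3 - <<'E'
from h import *
st(); slide((135,130,125,120,116,112),.1195,.1234)
E
```

```text
t 14.35 p [0.4971 0.0234 0.1237] (np.float64(0.1189), np.float64(138.6)) F [ 2.6  -3.53 -2.69] M [-0.63 -0.42  0.03] op 0.306
135 ([-0.03, -0.76, 0.03], [-0.1, -0.2, 4.4])
130 ([0.1, -1.79, 0.03], [-0.1, -0.2, 9.4])
125 ([0.31, -2.81, 0.04], [-0.1, -0.2, 14.4])
120 ([0.61, -3.81, 0.04], [-0.1, -0.2, 19.4])
116 ([0.92, -4.59, 0.04], [-0.1, -0.2, 23.4])
112 ([1.27, -5.34, 0.04], [-0.1, -0.2, 27.4])
```

Call:
{"fn": "arm_command", "kwargs": {"targets": [{"offset":[-0.03,-0.76,0],"rot":[0,0,4.4],"gripper":0.9},{"offset":[0.1,-1.79,0],"rot":[0,0,9.4],"gripper":0.9},{"offset":[0.31,-2.81,0],"rot":[0,0,14.4],"gripper":0.9},{"offset":[0.61,-3.81,0],"rot":[0,0,19.4],"gripper":0.9},{"offset":[0.92,-4.59,0],"rot":[0,0,23.4],"gripper":0.9},{"offset":[1.25,-5.4,0],"rot":[0,0,27.4],"gripper":0.9},{"offset":[1.25,-5.4,0],"rot":[0,0,27.4],"gripper":0.9}]}}

```text
time_s: 15.05
position: [0.5397, 0.0584, 0.1234]
tcp_rot: [[0.408, -0.913, 0.001], [-0.913, -0.408, -0.0], [0.001, -0.001, -1.0]]
force: [0.2, -0.8, -1.6]
opening: 0.305
```

```bash
python3 - <<'E'
from h import *
st()
E
```

```text
t 15.05 p [0.5397 0.0584 0.1234] (np.float64(0.121), np.float64(112.1)) F [ 0.21 -0.79 -1.58] M [-0.06  0.22 -0.03] op 0.305
```

Call:
{"fn": "arm_command", "kwargs": {"targets": [{"offset":[0,0,-0.7],"rot":[0,0,0],"gripper":0.9},{"offset":[0,0,-1.5],"rot":[0,0,0],"gripper":0.9},{"offset":[0,0,-3],"rot":[0,0,0],"gripper":0.9},{"offset":[0,0,-6],"rot":[0,0,0],"gripper":0.9},{"offset":[0,0,-9.3],"rot":[0,0,0],"gripper":0.9},{"offset":[-3.4,-0.5,-9.3],"rot":[0,0,-7.5],"gripper":0.9},{"offset":[-6.8,-1,-9.3],"rot":[0,0,-15],"gripper":0.9},{"offset":[-10.2,-1.4,-9.3],"rot":[0,0,-22.5],"gripper":0.9}]}}

```text
time_s: 15.85
position: [0.5089, 0.1577, 0.2173]
tcp_rot: [[0.729, -0.685, -0.0], [-0.685, -0.729, 0.001], [-0.001, -0.0, -1.0]]
force: [0.3, 0.3, -1.8]
opening: 0.304
```

```bash
python3 - <<'E'
from h import *
st();d2,i2=cap('top')
for t in tray(d2,i2): print(t)
print(go([.462,.327,.216],-5))
E
```

```text
t 15.85 p [0.5089 0.1577 0.2173] (np.float64(0.2246), np.float64(109.0)) F [ 0.31  0.35 -1.85] M [-0.06  0.09 -0.02] op 0.304
([0.118, 0.306, 0.005], [76.0, 28.0], 90.0, 1649.5)
([-14.44, -9.1, 0.18], [-0.1, 0.3, -37.8])
```

Call:
{"fn": "arm_command", "kwargs": {"targets": [{"offset":[-3,-2,0],"rot":[0,0,-7.6],"gripper":0.9},{"offset":[-6,-3.9,0],"rot":[0,0,-15.2],"gripper":0.9},{"offset":[-9,-5.8,0],"rot":[0,0,-22.8],"gripper":0.9},{"offset":[-12,-7.6,0],"rot":[0,0,-30.3],"gripper":0.9},{"offset":[-14.4,-9.1,0],"rot":[0,0,-37.8],"gripper":0.9},{"offset":[-14.4,-9.1,0],"rot":[0,0,-37.8],"gripper":0.9}]}}

```text
time_s: 16.5
position: [0.4661, 0.3247, 0.2168]
tcp_rot: [[0.996, -0.094, -0.001], [-0.094, -0.996, 0.001], [-0.001, -0.001, -1.0]]
force: [-0.2, -0.7, -2.4]
opening: 0.302
```

```bash
cat >> h.py <<'E'
def wtray(d,im):
    """floor rows/cols in wrist view -> far inner edge and side inner edges at floor height"""
    m=(im.max(2)<62).astype(np.uint8); m[268:]=0; m=cv2.morphologyEx(m,cv2.MORPH_OPEN,np.ones((3,3)))
    n,l,s,c=cv2.connectedComponentsWithStats(m); k=1+np.argmax(s[1:,4]); pts=np.argwhere(l==k)[:,::-1]
    x0,y0,w,h,a=s[k]; W=np.array([onz(d,u,v,.006)[:2] for u,v in pts[::7]])
    print('floor px',x0,y0,w,h,a,'world x',W[:,0].min().round(3),W[:,0].max().round(3),'y max',W[:,1].max().round(3),'min',W[:,1].min().round(3))
E
python3 - <<'E'
from h import *
st();d,im=cap('wrist','w10.png'); wtray(d,im); print(go([.462,.327,.116],-5))
E
```

```text
t 16.5 p [0.4661 0.3247 0.2168] (np.float64(0.3964), np.float64(106.1)) F [-0.23 -0.68 -2.4 ] M [-0.1   0.02 -0.03] op 0.302
floor px 261 188 151 38 3581 world x 0.422 0.544 y max 0.36 min 0.322
([-0.49, -0.34, 10.06], [0.0, 0.1, -0.5])
```

Call:
{"fn": "arm_command", "kwargs": {"targets": [{"offset":[-0.3,0,3],"rot":[0,0,0],"gripper":0.9},{"offset":[-0.3,0,6],"rot":[0,0,0],"gripper":0.9},{"offset":[-0.3,0,8.5],"rot":[0,0,0],"gripper":0.9},{"offset":[-0.3,0,9.6],"rot":[0,0,0],"gripper":0.9},{"offset":[-0.3,0,9.8],"rot":[0,0,0],"gripper":0.9},{"offset":[-0.3,0,10],"rot":[0,0,0],"gripper":0.9},{"offset":[-0.3,0,10],"rot":[0,0,0],"gripper":0.9}]}}

```text
time_s: 17.25
position: [0.4659, 0.3224, 0.1172]
tcp_rot: [[0.995, -0.099, 0.002], [-0.099, -0.995, 0.001], [0.002, -0.001, -1.0]]
force: [0.8, 0.3, -1.9]
opening: 0.303
```

Call:
{"fn": "arm_command", "kwargs": {"targets": [{"offset":[0,0,0.1],"rot":[0,0,0],"gripper":0.9},{"offset":[0,0,0.1],"rot":[0,0,0],"gripper":0.6},{"offset":[0,0,0.1],"rot":[0,0,0],"gripper":0.5},{"offset":[0,0,0.1],"rot":[0,0,0],"gripper":0.5},{"offset":[0,0,-3],"rot":[0,0,0],"gripper":0.5},{"offset":[0,0,-6],"rot":[0,0,0],"gripper":0.4},{"offset":[0,0,-10],"rot":[0,0,0],"gripper":0.4}]}}

```text
time_s: 17.95
position: [0.4643, 0.3221, 0.2162]
tcp_rot: [[0.995, -0.099, -0.003], [-0.099, -0.995, -0.001], [-0.003, 0.002, -1.0]]
force: [0.6, 2.0, 0.2]
opening: 0.575
```

```bash
python3 - <<'E'
from h import *
st();print(go(arc(183.5,.22),183.5+1.9-180))
E
```

```text
t 17.95 p [0.4643 0.3221 0.2162] (np.float64(0.3945), np.float64(106.5)) F [0.58 1.97 0.17] M [-0.04  0.06 -0.01] op 0.575
([4.32, 38.32, -0.33], [0.1, 0.2, -11.1])
```

Call:
{"fn": "arm_command", "kwargs": {"targets": [{"offset":[0.5,4.8,-0.3],"rot":[0,0,-2],"gripper":0.4},{"offset":[1.1,9.6,-0.3],"rot":[0,0,-4],"gripper":0.4},{"offset":[1.6,14.4,-0.3],"rot":[0,0,-6],"gripper":0.4},{"offset":[2.2,19.2,-0.3],"rot":[0,0,-8],"gripper":0.4},{"offset":[2.7,24,-0.3],"rot":[0,0,-11],"gripper":0.4},{"offset":[3.2,28.8,-0.3],"rot":[0,0,-11],"gripper":0.4},{"offset":[3.8,33.6,-0.3],"rot":[0,0,-11],"gripper":0.4},{"offset":[4.3,38.3,-0.3],"rot":[0,0,-11],"gripper":0.4}]}}

```text
time_s: 18.75
position: [0.4701, -0.065, 0.2197]
tcp_rot: [[0.996, 0.093, 0.001], [0.093, -0.996, -0.0], [0.001, 0.0, -1.0]]
force: [1.0, 0.2, -0.1]
opening: 0.597
```

```bash
cat >> h.py <<'E'
def balls(d,im):
    g=cv2.GaussianBlur(cv2.cvtColor(im,cv2.COLOR_BGR2GRAY),(5,5),1)
    for u,v,r in cv2.HoughCircles(g,cv2.HOUGH_GRADIENT,1,15,param1=80,param2=18,minRadius=10,maxRadius=28)[0]:
        p=onz(d,u,v,.07)
        if v<340 and .1<pol(p)[0]<.14: print('ball?',u,v,r,p.round(4),pol(p))
        elif pol(onz(d,u,v,.024))[0]<.015: print('washers',pol(onz(d,u,v,.024)))
E
python3 - <<'E'
from h import *
st();d,im=cap('wrist','w11.png'); balls(d,im)
d2,i2=cap('top')
for t in tray(d2,i2): print(t)
st();print(go(arc(183.5,.122,.1195),183.5+1.9-180))
u,v=map(int,proj(d2,[.497,.291,.03]))
cv2.imwrite('pics/c11.png',np.hstack([cv2.resize(i2[v-45:v+45,u-60:u+60],(400,300),interpolation=cv2.INTER_CUBIC),cv2.resize(im,(400,300))]))
E
```

```text
t 18.75 p [ 0.4701 -0.065   0.2197] (np.float64(0.1195), np.float64(184.2)) F [ 1.05  0.21 -0.09] M [-0.03 -0.04  0.02] op 0.597
ball? 318.5 250.5 20.5 [ 0.4717 -0.0667  0.07  ] (np.float64(0.1181), np.float64(185.2))
washers (np.float64(0.0031), np.float64(228.2))
ball? 329.5 286.5 16.0 [ 0.4819 -0.0924  0.07  ] (np.float64(0.1143), np.float64(198.7))
ball? 367.5 92.5 17.4 [0.4922 0.0371 0.07  ] (np.float64(0.1316), np.float64(135.4))
ball? 513.5 69.5 23.3 [0.5789 0.0582 0.07  ] (np.float64(0.1109), np.float64(93.3))
([0.497, 0.292, 0.005], [51.0, 62.0], 5.3, 1919.0)
t 18.85 p [ 0.4717 -0.0686  0.2199] (np.float64(0.1184), np.float64(186.1)) F [ 0.57  1.8  -0.07] M [-0.02  0.04 -0.03] op 0.602
([-0.16, -0.56, 9.78], [0.2, -0.2, -0.5])
```

View pics/c11.png

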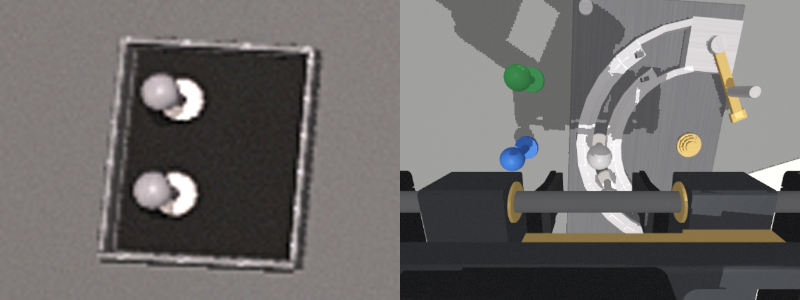

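Call:
{"fn": "arm_command", "kwargs": {"targets": [{"offset":[0,0.1,3],"rot":[0,0,0],"gripper":0.4},{"offset":[0,0.1,6],"rot":[0,0,0],"gripper":0.4},{"offset":[0,0.1,8.5],"rot":[0,0,0],"gripper":0.4},{"offset":[0,0.1,9.8],"rot":[0,0,0],"gripper":0.4},{"offset":[0,0.1,9.8],"rot":[0,0,0],"gripper":0.65},{"offset":[0,0.1,9.8],"rot":[0,0,0],"gripper":0.9},{"offset":[0,0.1,9.8],"rot":[0,0,0],"gripper":0.9},{"offset":[0,0.1,9.8],"rot":[0,0,0],"gripper":0.9}]}}

```text
time_s: 19.65
position: [0.4708, -0.0639, 0.1222]
tcp_rot: [[0.996, 0.093, 0.002], [0.093, -0.996, -0.001], [0.002, 0.001, -1.0]]
force: [-0.3, -0.7, 0.6]
opening: 0.322
```

```bash
python3 - <<'E'
from h import *
st(); slide((183,178,173,168,163,158),.1195,.1234)
E
```

```text
t 19.65 p [ 0.4708 -0.0639  0.1222] (np.float64(0.1187), np.float64(183.8)) F [-0.27 -0.73  0.61] M [-0.12  0.06  0.02] op 0.322
183 ([-0.08, -0.16, -0.12], [0.1, -0.1, 0.4])
178 ([-0.03, -1.2, -0.12], [0.1, -0.1, 5.4])
173 ([0.11, -2.23, -0.12], [0.0, -0.1, 10.4])
168 ([0.35, -3.25, -0.12], [0.0, -0.1, 15.4])
163 ([0.67, -4.24, -0.12], [0.0, -0.1, 20.4])
158 ([1.08, -5.2, -0.12], [0.0, -0.1, 25.4])
```

Call:
{"fn": "arm_command", "kwargs": {"targets": [{"offset":[0,0,-0.15],"rot":[0,0,0],"gripper":0.9},{"offset":[0,-0.2,-0.15],"rot":[0,0,0.8],"gripper":0.9},{"offset":[0.02,-1.2,-0.15],"rot":[0,0,5.4],"gripper":0.9},{"offset":[0.15,-2.23,-0.15],"rot":[0,0,10.4],"gripper":0.9},{"offset":[0.38,-3.25,-0.15],"rot":[0,0,15.4],"gripper":0.9},{"offset":[0.7,-4.24,-0.15],"rot":[0,0,20.4],"gripper":0.9},{"offset":[1.1,-5.2,-0.15],"rot":[0,0,25.4],"gripper":0.9}]}}

```text
time_s: 20.35
position: [0.4772, -0.0109, 0.1231]
tcp_rot: [[0.938, -0.347, 0.002], [-0.347, -0.938, -0.001], [0.003, -0.0, -1.0]]
force: [1.5, -0.7, -1.5]
opening: 0.304
```

```bash
python3 - <<'E'
from h import *
st(); slide((153,148,143,138,133,128,123,118,112),.1195,.1234)
E
```

```text
t 20.35 p [ 0.4772 -0.0109  0.1231] (np.float64(0.1191), np.float64(157.8)) F [ 1.45 -0.71 -1.48] M [-0.41 -0.36  0.01] op 0.304
153 ([-0.0, -1.0, -0.03], [-0.0, -0.1, 4.8])
148 ([0.13, -2.04, -0.03], [-0.0, -0.1, 9.8])
143 ([0.35, -3.06, -0.03], [-0.0, -0.1, 14.8])
138 ([0.66, -4.05, -0.03], [-0.0, -0.1, 19.8])
133 ([1.06, -5.02, -0.03], [-0.0, -0.1, 24.8])
128 ([1.53, -5.94, -0.03], [-0.0, -0.1, 29.8])
123 ([2.09, -6.83, -0.02], [-0.1, -0.1, 34.8])
118 ([2.72, -7.65, -0.02], [-0.1, -0.1, 39.8])
112 ([3.57, -8.57, -0.02], [-0.1, -0.1, 45.8])
```

Call:
{"fn": "arm_command", "kwargs": {"targets": [{"offset":[0,-1.0,0],"rot":[0,0,4.8],"gripper":0.9},{"offset":[0.13,-2.04,0],"rot":[0,0,9.8],"gripper":0.9},{"offset":[0.35,-3.06,0],"rot":[0,0,14.8],"gripper":0.9},{"offset":[0.66,-4.05,0],"rot":[0,0,19.8],"gripper":0.9},{"offset":[1.06,-5.02,0],"rot":[0,0,24.8],"gripper":0.9},{"offset":[1.53,-5.94,0],"rot":[0,0,29.8],"gripper":0.9},{"offset":[2.09,-6.83,0],"rot":[0,0,34.8],"gripper":0.9},{"offset":[2.72,-7.65,0],"rot":[0,0,39.8],"gripper":0.9}]}}

```text
time_s: 21.15
position: [0.5287, 0.0516, 0.123]
tcp_rot: [[0.498, -0.867, 0.001], [-0.867, -0.498, -0.0], [0.0, -0.001, -1.0]]
force: [0.4, -0.1, -1.7]
opening: 0.304
```

```bash
python3 - <<'E'
from h import *
st(); slide((112,),.1195,.1234)
E
```

```text
t 21.15 p [0.5287 0.0516 0.123 ] (np.float64(0.12), np.float64(118.2)) F [ 0.4  -0.13 -1.68] M [-0.04  0.14  0.02] op 0.304
112 ([0.12, -1.3, -0.04], [-0.0, -0.0, 6.0])
```

Call:
{"fn": "arm_command", "kwargs": {"targets": [{"offset":[0.12,-1.3,0],"rot":[0,0,6],"gripper":0.9},{"offset":[0.12,-1.3,0],"rot":[0,0,6],"gripper":0.9},{"offset":[0.12,-1.3,-0.8],"rot":[0,0,6],"gripper":0.9},{"offset":[0.12,-1.3,-2],"rot":[0,0,6],"gripper":0.9},{"offset":[0.12,-1.3,-4],"rot":[0,0,6],"gripper":0.9},{"offset":[0.12,-1.3,-7],"rot":[0,0,6],"gripper":0.9},{"offset":[0.12,-1.3,-9.5],"rot":[0,0,6],"gripper":0.9}]}}

```text
time_s: 21.85
position: [0.5392, 0.0566, 0.2198]
tcp_rot: [[0.409, -0.912, 0.0], [-0.912, -0.409, -0.0], [0.0, -0.0, -1.0]]
force: [0.8, -0.1, -0.6]
opening: 0.3
```

```bash
python3 - <<'E'
from h import *
st(); print(go([.534,.257,.217],-5))
E
```

```text
t 21.85 p [0.5392 0.0566 0.2198] (np.float64(0.1196), np.float64(112.6)) F [ 0.85 -0.08 -0.61] M [-0.06  0.13 -0.02] op 0.3
([-18.5, -7.72, 0.28], [-0.0, -0.0, -60.8])
```

Call:
{"fn": "arm_command", "kwargs": {"targets": [{"offset":[-2.3,-1,0],"rot":[0,0,-7.6],"gripper":0.9},{"offset":[-4.6,-1.9,0],"rot":[0,0,-15.2],"gripper":0.9},{"offset":[-6.9,-2.9,0],"rot":[0,0,-22.8],"gripper":0.9},{"offset":[-9.2,-3.9,0],"rot":[0,0,-30.5],"gripper":0.9},{"offset":[-11.5,-4.8,0],"rot":[0,0,-38],"gripper":0.9},{"offset":[-14,-5.8,0],"rot":[0,0,-45.7],"gripper":0.9},{"offset":[-16.5,-6.8,0],"rot":[0,0,-53],"gripper":0.9},{"offset":[-18.5,-7.7,0.2],"rot":[0,0,-60.8],"gripper":0.9}]}}

```text
time_s: 22.65
position: [0.5338, 0.2582, 0.217]
tcp_rot: [[0.997, -0.082, 0.0], [-0.082, -0.997, 0.0], [0.0, -0.0, -1.0]]
force: [0.2, -0.3, -1.8]
opening: 0.302
```

```bash
python3 - <<'E'
from h import *
d,im=cap('wrist','w12.png'); wtray(d,im)
d,im=cap('wrist','w12.png'); wtray(d,im); st(); print(go([.534,.257,.117],-5))
E
```

```text
floor px 165 108 200 115 10160 world x 0.419 0.577 y max 0.361 min 0.264
floor px 166 113 199 110 11529 world x 0.419 0.577 y max 0.362 min 0.268
t 22.75 p [0.5337 0.2592 0.2166] (np.float64(0.3163), np.float64(98.2)) F [-0.14  0.21 -2.05] M [-0.1   0.13 -0.03] op 0.304
([0.05, 0.23, 9.96], [-0.1, -0.0, 0.2])
```

Call:
{"fn": "arm_command", "kwargs": {"targets": [{"offset":[0,0.1,3],"rot":[0,0,0],"gripper":0.9},{"offset":[0,0.1,6],"rot":[0,0,0],"gripper":0.9},{"offset":[0,0.1,8.5],"rot":[0,0,0],"gripper":0.9},{"offset":[0,0.1,9.5],"rot":[0,0,0],"gripper":0.9},{"offset":[0,0.1,9.8],"rot":[0,0,0],"gripper":0.9},{"offset":[0,0.1,10],"rot":[0,0,0],"gripper":0.9},{"offset":[0,0.1,10],"rot":[0,0,0],"gripper":0.9}]}}

```text
time_s: 23.45
position: [0.5352, 0.2562, 0.1169]
tcp_rot: [[0.996, -0.089, 0.002], [-0.089, -0.996, 0.0], [0.002, -0.001, -1.0]]
force: [-0.0, 0.2, -1.8]
opening: 0.299
```

Call:
{"fn": "arm_command", "kwargs": {"targets": [{"offset":[0,0,0.1],"rot":[0,0,0],"gripper":0.9},{"offset":[0,0,0.1],"rot":[0,0,0],"gripper":0.6},{"offset":[0,0,0.1],"rot":[0,0,0],"gripper":0.5},{"offset":[0,0,0.1],"rot":[0,0,0],"gripper":0.5},{"offset":[0,0,-3],"rot":[0,0,0],"gripper":0.5},{"offset":[0,0,-7],"rot":[0,0,0],"gripper":0.4},{"offset":[0,0,-11],"rot":[0,0,0],"gripper":0.4},{"offset":[0,0,-14],"rot":[0,0,0],"gripper":0.4}]}}

```text
time_s: 24.25
position: [0.535, 0.2564, 0.2585]
tcp_rot: [[0.996, -0.088, 0.003], [-0.088, -0.996, 0.001], [0.003, -0.001, -1.0]]
force: [0.0, -0.4, -0.4]
opening: 0.588
```

```bash
python3 - <<'E'
from h import *
st();print(go(arc(200,.26),209+1.9-180))
E
```

```text
t 24.25 p [0.535  0.2564 0.2585] (np.float64(0.3133), np.float64(98.0)) F [ 0.02 -0.37 -0.41] M [-0.06  0.05  0.05] op 0.588
([-2.6, 35.71, -0.2], [-0.0, -0.2, -36.0])
```

Call:
{"fn": "arm_command", "kwargs": {"targets": [{"offset":[-0.4,4.5,0],"rot":[0,0,-5],"gripper":0.4},{"offset":[-0.7,9,0],"rot":[0,0,-10],"gripper":0.4},{"offset":[-1,13.5,0],"rot":[0,0,-15],"gripper":0.4},{"offset":[-1.3,18,0],"rot":[0,0,-20],"gripper":0.4},{"offset":[-1.6,22.5,0],"rot":[0,0,-25],"gripper":0.4},{"offset":[-2,27,0],"rot":[0,0,-30],"gripper":0.4},{"offset":[-2.3,31.5,0],"rot":[0,0,-36],"gripper":0.4},{"offset":[-2.6,35.7,0],"rot":[0,0,-36],"gripper":0.4}]}}

```text
time_s: 25.05
position: [0.4766, -0.099, 0.2561]
tcp_rot: [[0.857, 0.515, 0.001], [0.515, -0.857, -0.0], [0.0, 0.001, -1.0]]
force: [0.5, 0.3, -0.2]
opening: 0.597
```

```bash
cat >> h.py <<'E'
def tri(d1,a,d2,b):
    c1,r1=ray(d1,*a);c2,r2=ray(d2,*b);r1/=np.linalg.norm(r1);r2/=np.linalg.norm(r2)
    M=np.stack([r1,-r2],1);t=np.linalg.lstsq(M,c2-c1,rcond=None)[0];p,q=c1+t[0]*r1,c2+t[1]*r2
    return (p+q)/2,np.linalg.norm(p-q)
E
python3 - <<'E'
from h import *
import pickle
st();d,im=cap('wrist','w13.png'); balls(d,im); st()
d2,i2=cap('top','t13.png'); print(tray(d2,i2))
s=bot.read_state();R=np.array(s['tcp_rot']);V=np.array(d['view']);Rc=R.T@V[:3,:3].T;c=R.T@(-V[:3,:3].T@V[:3,3]-s['position'])
R1=np.array([[.005,1,.004],[1,-.005,-.003],[-.003,.004,-1]]);p1=np.array([.6135,-.0533,.3298])
Rw=R1@Rc; cw=p1+R1@c; V1=np.eye(4);V1[:3,:3]=Rw.T;V1[:3,3]=-Rw.T@cw
d1=dict(d);d1['view']=V1; pickle.dump((d1,d2),open('d1.pkl','wb'))
t0=cv2.imread('pics/top0.png');w2=cv2.imread('pics/w2.png')
def blob(im,x,y,w,h,th):
    m=(im[y:y+h,x:x+w].max(2)<th).astype(np.uint8);n,l,s,cc=cv2.connectedComponentsWithStats(m)
    for k in range(1,n):
        if s[k,4]>25: print((s[k]+[x,y,0,0,0]).tolist(),(cc[k]+[x,y]).round(1))
print('top');blob(t0,340,220,45,50,45);print('w2');blob(w2,90,130,110,130,45)
cv2.imwrite('pics/c13.png',np.hstack([cv2.resize(i2[215:300,320:410],(400,378),interpolation=cv2.INTER_CUBIC),cv2.resize(w2[120:270,90:240],(378,378),interpolation=cv2.INTER_CUBIC)]))
E
```

```text
t 25.05 p [ 0.4766 -0.099   0.2561] (np.float64(0.1217), np.float64(200.7)) F [ 0.51  0.34 -0.18] M [-0.06  0.01 -0.01] op 0.597
washers (np.float64(0.0038), np.float64(254.5))
ball? 317.5 264.5 16.2 [ 0.4898 -0.1192  0.07  ] (np.float64(0.1196), np.float64(212.2))
ball? 545.5 130.5 13.2 [0.5791 0.054  0.07  ] (np.float64(0.1066), np.float64(93.4))
t 25.1 p [ 0.4769 -0.1047  0.2563] (np.float64(0.1237), np.float64(203.2)) F [-0.43 -2.77 -0.6 ] M [-0.2   0.02  0.07] op 0.601
[([0.476, 0.295, 0.005], [51.0, 44.0], 3.2, 1147.5)]
top
w2
[114, 141, 40, 42, 719] [139.5 159.3]
[111, 229, 27, 22, 282] [125.1 237.8]
```

View pics/c13.png

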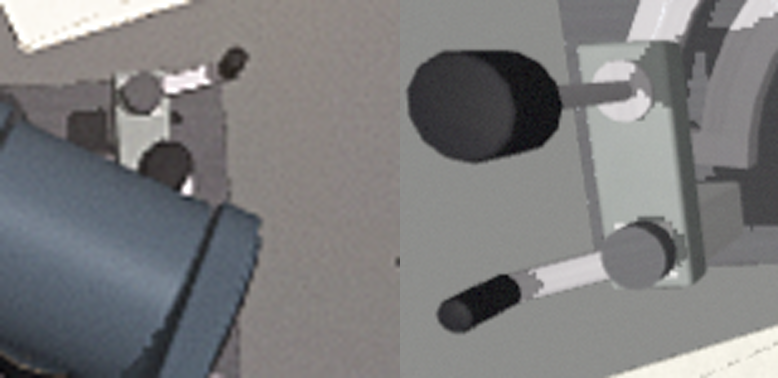

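```bash
python3 - <<'E'
from h import *
import pickle
d1,d2=pickle.load(open('d1.pkl','rb'))
for n,a,b in[('knobtop',(114.2,162.5),(357.1,252.6)),('cap',(184.4,221.2),(352,235.9)),('lockpegtop',(112.6,245),(372.9,228.5)),('washers',(314,187),(306,249))]: print(n,tri(d1,a,d2,b))
print('boss candidates',[onz(d1,179.3,156.5,z).round(4) for z in(.09,.1,.11,.12)])
print('expected rod xy',arc(260,0))
st()
d,im=cap('wrist'); balls(d,im)
print(go(arc(209.5,.24),209.5+1.9-180))
E
```

```text
knobtop (array([ 0.55224893, -0.16798514,  0.20942057]), np.float64(0.0003685024338277461))
cap (array([ 0.60796356, -0.16744981,  0.11029223]), np.float64(0.0016061141623881629))
lockpegtop (array([ 0.61967706, -0.21403865,  0.14283035]), np.float64(0.00024434664898015325))
washers (array([ 0.57623946, -0.05538838,  0.120109  ]), np.float64(0.0006189058225263424))
boss candidates [array([ 0.5532, -0.1742,  0.09  ]), array([ 0.5528, -0.1705,  0.1   ]), array([ 0.5524, -0.1669,  0.11  ]), array([ 0.5521, -0.1632,  0.12  ])]
expected rod xy [np.float64(0.57199185216749), np.float64(-0.17100283892598692), 0]
t 25.15 p [ 0.4773 -0.1018  0.2562] (np.float64(0.1222), np.float64(202.1)) F [-0.03  1.13 -0.15] M [-0.09  0.01  0.02] op 0.6
washers (np.float64(0.0043), np.float64(214.1))
ball? 318.5 257.5 17.1 [ 0.4883 -0.1171  0.07  ] (np.float64(0.1197), np.float64(210.9))
ball? 547.5 124.5 14.5 [0.5796 0.0539 0.07  ] (np.float64(0.1065), np.float64(93.1))
([0.03, 1.79, 1.61], [0.1, -0.0, -0.8])
```

Call:
{"fn": "arm_command", "kwargs": {"targets": [{"offset":[0,1.9,0],"rot":[0,0,0],"gripper":0.4},{"offset":[0,1.9,2.5],"rot":[0,0,0],"gripper":0.4},{"offset":[0,1.9,5],"rot":[0,0,0],"gripper":0.4},{"offset":[0,1.9,7.5],"rot":[0,0,0],"gripper":0.4},{"offset":[0,1.9,8.5],"rot":[0,0,0],"gripper":0.4},{"offset":[0,1.9,8.5],"rot":[0,0,0],"gripper":0.4}]}}

```text
time_s: 25.8
position: [0.4862, -0.112, 0.1697]
tcp_rot: [[0.857, 0.515, -0.003], [0.515, -0.857, 0.002], [-0.002, -0.003, -1.0]]
force: [-0.1, 0.6, -0.7]
opening: 0.603
```

```bash
python3 - <<'E'
from h import *
st()
d,im=cap('wrist','w14.png'); balls(d,im)
print(go(arc(209.5,.122),209.5+1.9-180))
E
```

```text
t 25.8 p [ 0.4862 -0.112   0.1697] (np.float64(0.1188), np.float64(208.3)) F [-0.13  0.59 -0.72] M [-0.03  0.02  0.08] op 0.603
ball? 314.5 282.5 25.2 [ 0.4876 -0.1171  0.07  ] (np.float64(0.1203), np.float64(210.8))
washers (np.float64(0.0041), np.float64(247.9))
washers (np.float64(0.0107), np.float64(331.8))
([-0.15, 0.18, 4.87], [-0.1, 0.0, -0.4])
```

Call:
{"fn": "arm_command", "kwargs": {"targets": [{"offset":[-0.08,0.15,2],"rot":[0,0,0],"gripper":0.4},{"offset":[-0.08,0.15,4],"rot":[0,0,0],"gripper":0.4},{"offset":[-0.08,0.15,4.8],"rot":[0,0,0],"gripper":0.4},{"offset":[-0.08,0.15,4.8],"rot":[0,0,0],"gripper":0.65},{"offset":[-0.08,0.15,4.8],"rot":[0,0,0],"gripper":0.9},{"offset":[-0.08,0.15,4.8],"rot":[0,0,0],"gripper":0.9},{"offset":[-0.08,0.15,4.8],"rot":[0,0,0],"gripper":0.9}]}}

```text
time_s: 26.55
position: [0.4874, -0.1152, 0.1236]
tcp_rot: [[0.858, 0.514, 0.002], [0.514, -0.858, -0.001], [0.001, 0.001, -1.0]]
force: [0.2, 0.9, 1.1]
opening: 0.322
```

```bash
python3 - <<'E'
from h import *
st(); slide((204,199,194,189,184,179,174),.1195,.1234)
E
```

```text
t 26.55 p [ 0.4874 -0.1152  0.1236] (np.float64(0.1195), np.float64(209.9)) F [0.24 0.94 1.09] M [ 0.04 -0.06  0.03] op 0.322
204 ([0.05, -1.24, 0.02], [0.1, -0.1, 5.0])
199 ([0.18, -2.27, 0.02], [0.1, -0.1, 10.0])
194 ([0.41, -3.29, 0.01], [0.1, -0.1, 15.0])
189 ([0.72, -4.28, 0.01], [0.1, -0.1, 20.0])
184 ([1.12, -5.24, 0.01], [0.1, -0.1, 25.0])
179 ([1.61, -6.17, 0.01], [0.1, -0.1, 30.0])
174 ([2.17, -7.05, 0.01], [0.1, -0.1, 35.0])
```

Call:
{"fn": "arm_command", "kwargs": {"targets": [{"offset":[0,0,-0.15],"rot":[0,0,0],"gripper":0.9},{"offset":[0.02,-0.4,-0.15],"rot":[0,0,2],"gripper":0.9},{"offset":[0.05,-1.24,-0.15],"rot":[0,0,5],"gripper":0.9},{"offset":[0.18,-2.27,-0.15],"rot":[0,0,10],"gripper":0.9},{"offset":[0.41,-3.29,-0.15],"rot":[0,0,15],"gripper":0.9},{"offset":[0.72,-4.28,-0.15],"rot":[0,0,20],"gripper":0.9},{"offset":[1.12,-5.24,-0.15],"rot":[0,0,25],"gripper":0.9},{"offset":[1.61,-6.17,-0.15],"rot":[0,0,30],"gripper":0.9}]}}

```text
time_s: 27.35
position: [0.4694, -0.0537, 0.1245]
tcp_rot: [[1.0, 0.012, 0.002], [0.012, -1.0, -0.001], [0.002, 0.001, -1.0]]
force: [1.2, -0.7, -1.2]
opening: 0.3
```

```bash
python3 - <<'E'
from h import *
st(); slide((174,169,164,159,154,149,144,139),.1195,.1237)
E
```

```text
t 27.35 p [ 0.4694 -0.0537  0.1245] (np.float64(0.1195), np.float64(178.8)) F [ 1.21 -0.67 -1.17] M [-0.18 -0.28 -0.02] op 0.3
174 ([0.04, -1.01, 0.08], [0.0, -0.1, 4.8])
169 ([0.18, -2.04, 0.08], [0.0, -0.1, 9.8])
164 ([0.4, -3.06, 0.08], [0.0, -0.1, 14.8])
159 ([0.71, -4.05, 0.08], [0.0, -0.1, 19.8])
154 ([1.1, -5.02, 0.08], [0.0, -0.1, 24.8])
149 ([1.58, -5.95, 0.08], [0.0, -0.1, 29.8])
144 ([2.14, -6.83, 0.08], [0.0, -0.1, 34.8])
139 ([2.77, -7.66, 0.08], [-0.0, -0.1, 39.8])
```

Call:
{"fn": "arm_command", "kwargs": {"targets": [{"offset":[0.04,-1.01,0.02],"rot":[0,0,4.8],"gripper":0.9},{"offset":[0.18,-2.04,0.04],"rot":[0,0,9.8],"gripper":0.9},{"offset":[0.4,-3.06,0.04],"rot":[0,0,14.8],"gripper":0.9},{"offset":[0.71,-4.05,0.04],"rot":[0,0,19.8],"gripper":0.9},{"offset":[1.1,-5.02,0.04],"rot":[0,0,24.8],"gripper":0.9},{"offset":[1.58,-5.95,0.04],"rot":[0,0,29.8],"gripper":0.9},{"offset":[2.14,-6.83,0.04],"rot":[0,0,34.8],"gripper":0.9},{"offset":[2.77,-7.66,0.04],"rot":[0,0,39.8],"gripper":0.9}]}}

```text
time_s: 28.15
position: [0.4973, 0.0229, 0.1244]
tcp_rot: [[0.777, -0.63, 0.004], [-0.63, -0.777, -0.001], [0.004, -0.002, -1.0]]
force: [1.8, -1.7, -1.4]
opening: 0.303
```

```bash
python3 - <<'E'
from h import *
st(); slide((135,130,125,120,116,112),.1197,.1237)
E
```

```text
t 28.15 p [0.4973 0.0229 0.1244] (np.float64(0.1185), np.float64(138.8)) F [ 1.84 -1.68 -1.38] M [-0.56 -0.32 -0.04] op 0.303
135 ([-0.09, -0.79, 0.07], [-0.1, -0.2, 4.1])
130 ([0.03, -1.82, 0.07], [-0.1, -0.2, 9.1])
125 ([0.24, -2.85, 0.07], [-0.1, -0.2, 14.1])
120 ([0.53, -3.85, 0.08], [-0.1, -0.2, 19.1])
116 ([0.83, -4.63, 0.08], [-0.1, -0.2, 23.1])
112 ([1.19, -5.38, 0.08], [-0.1, -0.2, 27.1])
```

Call:
{"fn": "arm_command", "kwargs": {"targets": [{"offset":[-0.03,-0.79,0],"rot":[0,0,4.1],"gripper":0.9},{"offset":[0.08,-1.82,0],"rot":[0,0,9.1],"gripper":0.9},{"offset":[0.28,-2.85,0],"rot":[0,0,14.1],"gripper":0.9},{"offset":[0.56,-3.85,0],"rot":[0,0,19.1],"gripper":0.9},{"offset":[0.86,-4.63,0],"rot":[0,0,23.1],"gripper":0.9},{"offset":[1.22,-5.4,0],"rot":[0,0,27.1],"gripper":0.9},{"offset":[1.22,-5.4,0],"rot":[0,0,27.1],"gripper":0.9}]}}

```text
time_s: 28.85
position: [0.54, 0.0578, 0.124]
tcp_rot: [[0.408, -0.913, 0.002], [-0.913, -0.408, -0.0], [0.001, -0.002, -1.0]]
force: [0.7, -0.5, -1.8]
opening: 0.3
```

Call:
{"fn": "arm_command", "kwargs": {"targets": [{"offset":[0,0,-0.7],"rot":[0,0,0],"gripper":0.9},{"offset":[0,0,-1.5],"rot":[0,0,0],"gripper":0.9},{"offset":[0,0,-3],"rot":[0,0,0],"gripper":0.9},{"offset":[0,0,-5],"rot":[0,0,0],"gripper":0.9},{"offset":[0,0,-7.5],"rot":[0,0,0],"gripper":0.9},{"offset":[0,0,-9.5],"rot":[0,0,0],"gripper":0.9},{"offset":[0,0,-9.5],"rot":[0,0,0],"gripper":0.9}]}}

```text
time_s: 29.55
position: [0.54, 0.0573, 0.2221]
tcp_rot: [[0.407, -0.913, 0.007], [-0.913, -0.408, -0.001], [0.003, -0.006, -1.0]]
force: [0.1, -0.6, -1.8]
opening: 0.301
```

```bash
python3 - <<'E'
from h import *
st(); print(go([.458,.260,.218],-5))
E
```

```text
t 29.55 p [0.54   0.0573 0.2221] (np.float64(0.1199), np.float64(112.2)) F [ 0.14 -0.6  -1.77] M [-0.08  0.08  0.03] op 0.301
([-21.85, -0.77, 0.34], [-0.2, -0.3, -61.0])
```

Call:
{"fn": "arm_command", "kwargs": {"targets": [{"offset":[-2.7,-0.1,0.1],"rot":[0,0,-7.6],"gripper":0.9},{"offset":[-5.4,-0.2,0.2],"rot":[0,0,-15.2],"gripper":0.9},{"offset":[-8.1,-0.3,0.3],"rot":[0,0,-22.8],"gripper":0.9},{"offset":[-10.8,-0.4,0.3],"rot":[0,0,-30.5],"gripper":0.9},{"offset":[-13.5,-0.5,0.3],"rot":[0,0,-38],"gripper":0.9},{"offset":[-16.2,-0.6,0.3],"rot":[0,0,-45.7],"gripper":0.9},{"offset":[-19,-0.7,0.3],"rot":[0,0,-53],"gripper":0.9},{"offset":[-21.8,-0.8,0.3],"rot":[0,0,-61],"gripper":0.9}]}}

```text
time_s: 30.35
position: [0.456, 0.2604, 0.215]
tcp_rot: [[0.997, -0.081, -0.002], [-0.081, -0.997, -0.001], [-0.002, 0.001, -1.0]]
force: [-1.1, 0.2, -0.9]
opening: 0.297
```

```bash
python3 - <<'E'
from h import *
d,im=cap('wrist','w15.png'); d,im=cap('wrist','w15.png'); wtray(d,im); st(); print(go([.458,.260,.117],-5))
E
```

```text
floor px 269 108 159 118 7421 world x 0.42 0.545 y max 0.361 min 0.262
t 30.45 p [0.4548 0.2619 0.215 ] (np.float64(0.3415), np.float64(111.2)) F [-0.09 -0.65 -1.1 ] M [-0.13  0.07 -0.04] op 0.297
([0.37, 0.16, 9.8], [0.0, 0.2, 0.3])
```

Call:
{"fn": "arm_command", "kwargs": {"targets": [{"offset":[0.1,0,3],"rot":[0,0,0],"gripper":0.9},{"offset":[0.1,0,6],"rot":[0,0,0],"gripper":0.9},{"offset":[0.1,0,8.3],"rot":[0,0,0],"gripper":0.9},{"offset":[0.1,0,9.3],"rot":[0,0,0],"gripper":0.9},{"offset":[0.1,0,9.7],"rot":[0,0,0],"gripper":0.9},{"offset":[0.1,0,9.9],"rot":[0,0,0],"gripper":0.9},{"offset":[0.1,0,9.9],"rot":[0,0,0],"gripper":0.9}]}}

```text
time_s: 31.15
position: [0.4589, 0.2598, 0.1174]
tcp_rot: [[0.996, -0.087, 0.001], [-0.087, -0.996, 0.0], [0.001, -0.001, -1.0]]
force: [0.2, -0.4, -1.7]
opening: 0.305
```

Call:
{"fn": "arm_command", "kwargs": {"targets": [{"offset":[0,0,0.05],"rot":[0,0,0],"gripper":0.9},{"offset":[0,0,0.05],"rot":[0,0,0],"gripper":0.6},{"offset":[0,0,0.05],"rot":[0,0,0],"gripper":0.5},{"offset":[0,0,0.05],"rot":[0,0,0],"gripper":0.5},{"offset":[0,0,-3],"rot":[0,0,0],"gripper":0.5},{"offset":[0,0,-7],"rot":[0,0,0],"gripper":0.5},{"offset":[0,0,-10],"rot":[0,0,0],"gripper":0.5},{"offset":[0,0,-12],"rot":[0,0,0],"gripper":0.5}]}}

```text
time_s: 31.95
position: [0.459, 0.2601, 0.2395]
tcp_rot: [[0.996, -0.087, 0.004], [-0.087, -0.996, 0.001], [0.004, -0.001, -1.0]]
force: [0.4, 0.2, 0.3]
opening: 0.5
```

```bash
python3 - <<'E'
from h import *
st();P=np.array([.5915,.064]);print(go([.60,.06,.26],-5)); 
E
```

```text
t 31.95 p [0.459  0.2601 0.2395] (np.float64(0.3382), np.float64(110.7)) F [0.37 0.23 0.27] M [-0.09 -0.02 -0.02] op 0.5
([15.78, 18.71, -2.03], [-0.1, -0.2, 0.0])
```

Call:
{"fn": "arm_command", "kwargs": {"targets": [{"offset":[2.3,2.8,0],"rot":[0,0,-5],"gripper":0.5},{"offset":[4.6,5.6,0],"rot":[0,0,-10],"gripper":0.5},{"offset":[6.9,8.4,0],"rot":[0,0,-15],"gripper":0.5},{"offset":[9.2,11.2,0],"rot":[0,0,-20],"gripper":0.5},{"offset":[11.5,14,0],"rot":[0,0,-25],"gripper":0.5},{"offset":[13.8,17,0],"rot":[0,0,-30],"gripper":0.5},{"offset":[16.2,20,0],"rot":[0,0,-36],"gripper":0.5},{"offset":[18.2,22.8,0],"rot":[0,0,-36],"gripper":0.5}]}}

```text
time_s: 32.75
position: [0.6209, 0.0152, 0.2371]
tcp_rot: [[0.856, 0.517, 0.001], [0.517, -0.856, -0.0], [0.001, 0.001, -1.0]]
force: [0.0, -0.1, 0.1]
opening: 0.499
```

```bash
python3 - <<'E'
from h import *
d,im=cap('wrist','w16.png'); st(); d2,i2=cap('top','t16.png'); print(tray(d2,i2))
d,im=cap('wrist','w16.png'); st(); print('peg should be at', proj(d,[.62,.017,.078]))
u,v=map(int,proj(d2,[.497,.291,.03]))
cv2.imwrite('pics/c16.png',np.hstack([cv2.resize(i2[v-45:v+45,u-60:u+60],(350,262),interpolation=cv2.INTER_CUBIC),cv2.resize(im,(350,262))]))
print(go([.62,.017,.118],31))
E
```

```text
t 32.8 p [0.6245 0.0103 0.2374] (np.float64(0.0719), np.float64(58.4)) F [ 2.96 -2.1  -0.18] M [-0.23 -0.14  0.02] op 0.503
[([0.088, 0.304, 0.005], [63.0, 24.0], 66.6, 983.5)]
t 32.9 p [0.6209 0.0148 0.2369] (np.float64(0.0743), np.float64(62.6)) F [-0.3   0.75 -0.  ] M [0.01 0.04 0.01] op 0.502
peg should be at (np.float64(315.72964935629483), np.float64(236.69441034362643))
([0.02, -0.24, 11.89], [0.0, -0.0, -0.2])
```

View pics/c16.png

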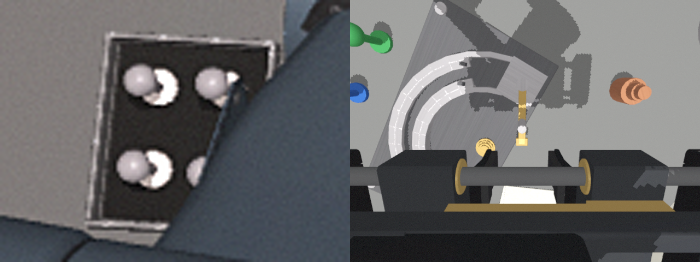

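Call:
{"fn": "arm_command", "kwargs": {"targets": [{"offset":[0,-0.1,3],"rot":[0,0,0],"gripper":0.6},{"offset":[0,-0.1,6],"rot":[0,0,0],"gripper":0.6},{"offset":[0,-0.1,9],"rot":[0,0,0],"gripper":0.6},{"offset":[0,-0.1,11],"rot":[0,0,0],"gripper":0.6},{"offset":[0,-0.1,11.9],"rot":[0,0,0],"gripper":0.7},{"offset":[0,-0.1,11.9],"rot":[0,0,0],"gripper":0.8},{"offset":[0,-0.1,11.9],"rot":[0,0,0],"gripper":0.8},{"offset":[0,-0.1,11.9],"rot":[0,0,0],"gripper":0.8}]}}

```text
time_s: 33.7
position: [0.6202, 0.0179, 0.1193]
tcp_rot: [[0.857, 0.516, 0.003], [0.516, -0.857, -0.0], [0.002, 0.002, -1.0]]
force: [-0.0, -0.5, 0.9]
opening: 0.218
```

```bash
python3 - <<'E'
from h import *
st();P=np.array([.5915,.064])
for k in range(1,9):
    a=-58-8.2*k; f=np.radians(a); p=[*(P+.055*np.array([np.cos(f),np.sin(f)])),.118]; print(round(a,1),go(p,a+90))
E
```

```text
t 33.7 p [0.6202 0.0179 0.1193] (np.float64(0.0768), np.float64(64.1)) F [-0.02 -0.54  0.86] M [-0.04 -0.02  0.  ] op 0.218
-66.2 ([-0.78, 0.03, 0.13], [0.1, -0.1, 7.2])
-74.4 ([-1.55, -0.12, 0.13], [0.1, -0.1, 15.4])
-82.6 ([-2.29, -0.39, 0.12], [0.1, -0.1, 23.6])
-90.8 ([-2.98, -0.75, 0.12], [0.1, -0.1, 31.8])
-99.0 ([-3.62, -1.21, 0.12], [0.0, -0.1, 40.0])
-107.2 ([-4.19, -1.76, 0.12], [0.0, -0.2, 48.2])
-115.4 ([-4.67, -2.38, 0.12], [0.0, -0.2, 56.4])
-123.6 ([-5.05, -3.07, 0.11], [0.0, -0.2, 64.6])
```

Call:
{"fn": "arm_command", "kwargs": {"targets": [{"offset":[-0.78,0.0,0],"rot":[0,0,7.2],"gripper":0.8},{"offset":[-1.55,-0.12,0],"rot":[0,0,15.4],"gripper":0.8},{"offset":[-2.29,-0.39,0],"rot":[0,0,23.6],"gripper":0.8},{"offset":[-2.98,-0.75,0],"rot":[0,0,31.8],"gripper":0.8},{"offset":[-3.62,-1.21,0],"rot":[0,0,40],"gripper":0.8},{"offset":[-4.19,-1.76,0],"rot":[0,0,48.2],"gripper":0.8},{"offset":[-4.67,-2.38,0],"rot":[0,0,56.4],"gripper":0.8},{"offset":[-5.05,-3.07,0],"rot":[0,0,64.6],"gripper":0.8}]}}

```text
time_s: 34.5
position: [0.5615, 0.0176, 0.1195]
tcp_rot: [[0.83, -0.558, 0.004], [-0.558, -0.83, -0.001], [0.004, -0.002, -1.0]]
force: [0.7, -0.8, 0.3]
opening: 0.201
```

```bash
python3 - <<'E'
from h import *
st();P=np.array([.5915,.064])
for a in(-131.8,-140,-148,-153,-158,-161,-164,-167,-170):
    f=np.radians(a); p=[*(P+.055*np.array([np.cos(f),np.sin(f)])),.118]; print(round(a,1),go(p,a+90))
E
```

```text
t 34.5 p [0.5615 0.0176 0.1195] (np.float64(0.075), np.float64(109.6)) F [ 0.74 -0.84  0.27] M [-0.19 -0.04 -0.  ] op 0.201
-131.8 ([-0.86, -0.08, 0.14], [-0.1, -0.2, 7.9])
-140 ([-1.62, -0.24, 0.14], [-0.1, -0.2, 16.1])
-148 ([-2.35, -0.51, 0.14], [-0.1, -0.2, 24.1])
-153 ([-2.77, -0.72, 0.14], [-0.2, -0.2, 29.1])
-158 ([-3.18, -0.97, 0.13], [-0.2, -0.2, 34.1])
-161 ([-3.42, -1.14, 0.13], [-0.2, -0.2, 37.1])
-164 ([-3.64, -1.32, 0.13], [-0.2, -0.2, 40.1])
-167 ([-3.86, -1.51, 0.13], [-0.2, -0.2, 43.1])
-170 ([-4.06, -1.71, 0.13], [-0.2, -0.2, 46.1])
```

Call:
{"fn": "arm_command", "kwargs": {"targets": [{"offset":[-0.86,-0.08,0],"rot":[0,0,7.9],"gripper":0.8},{"offset":[-1.62,-0.24,0],"rot":[0,0,16.1],"gripper":0.8},{"offset":[-2.35,-0.51,0],"rot":[0,0,24.1],"gripper":0.8},{"offset":[-2.77,-0.72,0],"rot":[0,0,29.1],"gripper":0.8},{"offset":[-3.18,-0.97,0],"rot":[0,0,34.1],"gripper":0.8},{"offset":[-3.42,-1.14,0],"rot":[0,0,37.1],"gripper":0.8},{"offset":[-3.42,-1.14,0],"rot":[0,0,37.1],"gripper":0.8}]}}

```text
time_s: 35.2
position: [0.5388, 0.0466, 0.1192]
tcp_rot: [[0.331, -0.943, 0.003], [-0.943, -0.331, -0.0], [0.001, -0.002, -1.0]]
force: [-1.1, -0.0, -0.9]
opening: 0.198
```

Call:
{"fn": "arm_command", "kwargs": {"targets": [{"offset":[-0.15,-0.01,0],"rot":[0,0,1],"gripper":0.8},{"offset":[-0.3,-0.02,0],"rot":[0,0,3],"gripper":0.8},{"offset":[-0.3,-0.02,0],"rot":[0,0,3],"gripper":0.8}]}}

```text
time_s: 35.5
position: [0.5389, 0.0476, 0.1189]
tcp_rot: [[0.282, -0.959, 0.004], [-0.959, -0.282, -0.003], [0.004, -0.003, -1.0]]
force: [0.7, -6.7, 2.6]
opening: 0.202
```

```bash
python3 - <<'E'
from h import *
st();q=bot.read_state()['position'][:2]-np.array([.5915,.064]);print(np.hypot(*q),np.degrees(np.arctan2(q[1],q[0])))
E
```

```text
t 35.5 p [0.5389 0.0476 0.1189] (np.float64(0.1116), np.float64(114.7)) F [ 0.7  -6.65  2.56] M [-1.31  0.05 -0.07] op 0.202
0.055063823747657815 -162.63574936984222
```

Call:
{"fn": "arm_command", "kwargs": {"targets": [{"offset":[0.25,0,0],"rot":[0,0,0],"gripper":0.75},{"offset":[0.25,0,0],"rot":[0,0,0],"gripper":0.6},{"offset":[0.25,0,0],"rot":[0,0,0],"gripper":0.6},{"offset":[0.25,0,-3],"rot":[0,0,0],"gripper":0.6},{"offset":[0.25,0,-7],"rot":[0,0,0],"gripper":0.6},{"offset":[0.25,0,-11],"rot":[0,0,0],"gripper":0.6},{"offset":[0.25,0,-15],"rot":[0,0,0],"gripper":0.6}]}}

```text
time_s: 36.2
position: [0.5374, 0.0474, 0.269]
tcp_rot: [[0.281, -0.96, -0.001], [-0.96, -0.281, 0.001], [-0.001, 0.001, -1.0]]
force: [0.2, 0.1, -1.3]
opening: 0.399
```

```bash
python3 - <<'E'
from h import *
d,im=cap('wrist');d,im=cap('wrist','w17.png');st()
hsv=cv2.cvtColor(im,cv2.COLOR_BGR2HSV)
m=((hsv[...,0]>14)&(hsv[...,0]<32)&(hsv[...,1]>110)&(hsv[...,2]>100)).astype(np.uint8); m[270:]=0
n,l,s,c=cv2.connectedComponentsWithStats(m)
for k in range(1,n):
    if s[k,4]>40: print(s[k].tolist(),c[k].round(1),onz(d,*c[k],.036).round(4))
c=cv2.resize(im[70:270,180:480],(780,520)); cv2.imwrite('pics/c17.png',c)
E
```

```text
t 36.3 p [0.5409 0.0471 0.2732] (np.float64(0.1103), np.float64(113.9)) F [-0.09 -0.57  0.56] M [-0.03  0.16 -0.08] op 0.4
[308, 174, 15, 47, 511] [314.9 197.1] [0.5643 0.0537 0.036 ]
[415, 183, 34, 33, 867] [431.2 199. ] [ 0.5923 -0.0482  0.036 ]
[311, 241, 19, 22, 316] [319.5 253.1] [0.5148 0.0348 0.036 ]
```

View pics/c17.png

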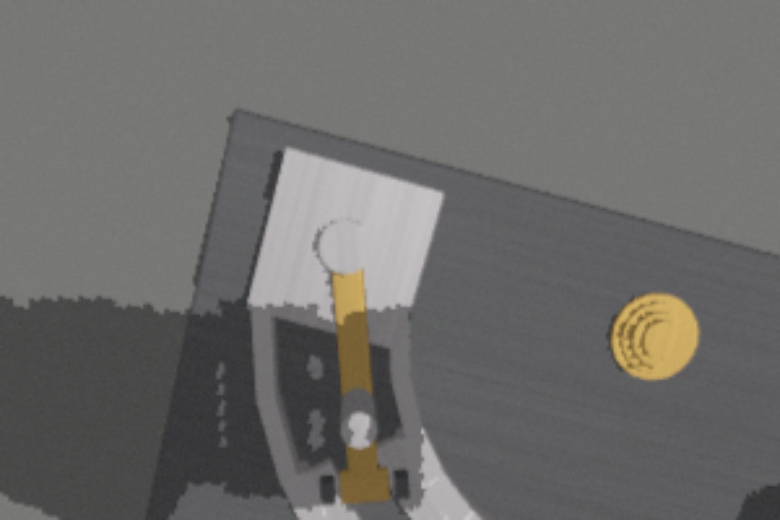

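Call:
{"fn": "arm_command", "kwargs": {"targets": [{"offset":[0,0,-4],"rot":[0,0,0],"gripper":0.8},{"offset":[4.2,1,-4],"rot":[0,0,0],"gripper":1},{"offset":[8.4,2,-4],"rot":[0,0,0],"gripper":1},{"offset":[12.6,3,-4],"rot":[0,0,0],"gripper":1},{"offset":[16.8,4,-4],"rot":[0,0,0],"gripper":1},{"offset":[21,4.8,-4],"rot":[0,0,0],"gripper":1},{"offset":[21,4.8,-4],"rot":[0,0,0],"gripper":1},{"offset":[21,4.8,-4],"rot":[0,0,0],"gripper":1}]}}

```text
time_s: 37.1
position: [0.5504, -0.1685, 0.3066]
tcp_rot: [[0.279, -0.96, -0.002], [-0.96, -0.279, 0.002], [-0.002, 0.002, -1.0]]
force: [0.4, -0.1, -1.1]
opening: 0.004
```

```bash
python3 - <<'E'
from h import *
st();print(go([.5525,-.168,.282]))
d,im=cap('wrist','w18.png');st()
m=(im.max(2)<48).astype(np.uint8);m[275:]=0
n,l,s,c=cv2.connectedComponentsWithStats(m)
for k in range(1,n):
    if s[k,4]>60: print(s[k].tolist(),c[k].round(1))
print('knob top exp',proj(d,[.5522,-.168,.209]),'peg',proj(d,[.6197,-.214,.143]))
d2,i2=cap('top','t18.png');print(tray(d2,i2))
E
```

```text
t 37.1 p [ 0.5504 -0.1685  0.3066] (np.float64(0.1225), np.float64(249.8)) F [ 0.42 -0.15 -1.08] M [-0.04  0.19 -0.03] op 0.004
[0.02, -0.22, 2.46]
t 37.15 p [ 0.5503 -0.1674  0.3067] (np.float64(0.1215), np.float64(249.6)) F [0.27 0.22 0.08] M [-0.03  0.15 -0.04] op 0.005
[394, 155, 25, 18, 239] [403.6 163.1]
[297, 234, 47, 41, 1489] [320.  256.4]
knob top exp (np.float64(316.23275129811327), np.float64(269.81961294152086)) peg (np.float64(408.49944645696974), np.float64(165.59578766836103))
[]
```

Call:
{"fn": "arm_command", "kwargs": {"targets": [{"offset":[0,-0.15,1],"rot":[0,0,0],"gripper":1},{"offset":[0,-0.15,2],"rot":[0,0,0],"gripper":1},{"offset":[0,-0.15,2.5],"rot":[0,0,0],"gripper":1},{"offset":[0,-0.15,3],"rot":[0,0,0],"gripper":1},{"offset":[0,-0.15,3.5],"rot":[0,0,0],"gripper":1},{"offset":[0,-0.15,4],"rot":[0,0,0],"gripper":1}]}}

```text
time_s: 37.8
position: [0.5524, -0.1672, 0.2677]
tcp_rot: [[0.281, -0.96, -0.0], [-0.96, -0.281, 0.001], [-0.001, 0.0, -1.0]]
force: [-0.9, 1.5, 2.1]
opening: 0.007
```

Call:
{"fn": "arm_command", "kwargs": {"targets": [{"offset":[0,0,0.5],"rot":[0,0,0],"gripper":1},{"offset":[0,0,1],"rot":[0,0,0],"gripper":1},{"offset":[0,0,1.4],"rot":[0,0,0],"gripper":1},{"offset":[0,0,1.8],"rot":[0,0,0],"gripper":1}]}}

```text
time_s: 38.2
position: [0.5525, -0.1677, 0.2496]
tcp_rot: [[0.281, -0.96, 0.0], [-0.96, -0.281, 0.0], [0.0, -0.0, -1.0]]
force: [-0.8, 2.5, 2.3]
opening: 0.005
```

Call:
{"fn": "arm_command", "kwargs": {"targets": [{"offset":[0,0,0.3],"rot":[0,0,0],"gripper":1},{"offset":[0,0,0.6],"rot":[0,0,0],"gripper":1},{"offset":[0,0,0.8],"rot":[0,0,0],"gripper":1},{"offset":[0,0,0.8],"rot":[0,0,0],"gripper":1}]}}

```text
time_s: 38.6
position: [0.5525, -0.168, 0.2415]
tcp_rot: [[0.281, -0.96, -0.0], [-0.96, -0.281, -0.001], [0.001, 0.0, -1.0]]
force: [1.0, -1.0, 0.6]
opening: 0.0
```

Call:
{"fn": "arm_command", "kwargs": {"targets": [{"offset":[0,0,0.15],"rot":[0,0,0],"gripper":1},{"offset":[0,0,0.3],"rot":[0,0,0],"gripper":1},{"offset":[0,0,0.3],"rot":[0,0,0],"gripper":1}]}}

```text
time_s: 38.9
position: [0.5525, -0.168, 0.2388]
tcp_rot: [[0.281, -0.96, 0.0], [-0.96, -0.281, -0.001], [0.001, -0.0, -1.0]]
force: [0.6, -0.5, 1.1]
opening: 0.006
```

Call:
{"fn": "arm_command", "kwargs": {"targets": [{"offset":[0,0,0.15],"rot":[0,0,0],"gripper":1},{"offset":[0,0,0.3],"rot":[0,0,0],"gripper":1},{"offset":[0,0,0.3],"rot":[0,0,0],"gripper":1}]}}

```text
time_s: 39.2
position: [0.5526, -0.168, 0.2373]
tcp_rot: [[0.281, -0.96, 0.001], [-0.96, -0.281, -0.001], [0.001, -0.0, -1.0]]
force: [-2.6, -0.4, 8.7]
opening: 0.005
```

```bash
python3 - <<'E'
from h import *
st()
E
```

```text
t 39.2 p [ 0.5526 -0.168   0.2373] (np.float64(0.1213), np.float64(250.7)) F [-2.59 -0.37  8.66] M [-0.03  0.64  0.  ] op 0.005
```

Call:
{"fn": "arm_command", "kwargs": {"targets": [{"offset":[0,0,0.1],"rot":[0,0,0],"gripper":1},{"offset":[0,0,0.2],"rot":[0,0,0],"gripper":1},{"offset":[0,0,0.2],"rot":[0,0,0],"gripper":1},{"offset":[0,0,0.2],"rot":[0,0,0],"gripper":1}]}}

```text
time_s: 39.6
position: [0.5526, -0.168, 0.237]
tcp_rot: [[0.282, -0.96, 0.002], [-0.96, -0.282, -0.002], [0.002, -0.001, -1.0]]
force: [-4.5, 0.9, 18.4]
opening: 0.005
```

Call:
{"fn": "arm_command", "kwargs": {"targets": [{"offset":[0,0,-3],"rot":[0,0,0],"gripper":1},{"offset":[0,0,-7],"rot":[0,0,0],"gripper":1},{"offset":[1,-0.9,-7],"rot":[0,0,-8.5],"gripper":0.8},{"offset":[2,-1.7,-7],"rot":[0,0,-17],"gripper":0.6},{"offset":[3.1,-2.6,-7],"rot":[0,0,-25.5],"gripper":0.6},{"offset":[4.2,-3.4,-7],"rot":[0,0,-34],"gripper":0.6},{"offset":[5.2,-4.3,-7],"rot":[0,0,-42.5],"gripper":0.6},{"offset":[6.3,-5.1,-7],"rot":[0,0,-51],"gripper":0.6}]}}

```text
time_s: 40.4
position: [0.6194, -0.2139, 0.3033]
tcp_rot: [[0.925, -0.38, -0.0], [-0.38, -0.925, 0.001], [-0.001, -0.0, -1.0]]
force: [-0.4, 0.3, -0.4]
opening: 0.384
```

```bash
python3 - <<'E'
from h import *
st();print(go([.6197,-.214,.25],14))
E
```

```text
t 40.4 p [ 0.6194 -0.2139  0.3033] (np.float64(0.1645), np.float64(278.8)) F [-0.44  0.32 -0.42] M [-0.06  0.16  0.01] op 0.384
([0.03, 0.0, 5.33], [-0.0, 0.0, -36.3])
```

Call:
{"fn": "arm_command", "kwargs": {"targets": [{"offset":[0,0,1],"rot":[0,0,-8.5],"gripper":0.6},{"offset":[0,0,2],"rot":[0,0,-17],"gripper":0.6},{"offset":[0,0,3],"rot":[0,0,-25.5],"gripper":0.6},{"offset":[0,0,4],"rot":[0,0,-36],"gripper":0.6},{"offset":[0,0,5],"rot":[0,0,-36],"gripper":0.6},{"offset":[0,0,5],"rot":[0,0,-36],"gripper":0.6}]}}

```text
time_s: 41.0
position: [0.6181, -0.2133, 0.2518]
tcp_rot: [[0.973, 0.23, -0.004], [0.23, -0.973, 0.002], [-0.003, -0.003, -1.0]]
force: [0.2, -0.5, -0.9]
opening: 0.402
```

```bash
python3 - <<'E'
from h import *
st();d,im=cap('wrist','w19.png')
m=(im.max(2)<48).astype(np.uint8);m[300:]=0
n,l,s,c=cv2.connectedComponentsWithStats(m)
for k in range(1,n):
    if s[k,4]>60: print(s[k].tolist(),c[k].round(1))
print('pegtop exp',proj(d,[.6197,-.214,.143]),'bottom',proj(d,[.6197,-.214,.112]),'knob',proj(d,[.5525,-.168,.168]))
print(go([.6197,-.214,.19],14))
cv2.imwrite('pics/c19.png',im[60:400,120:520])
E
```

```text
t 41.0 p [ 0.6181 -0.2133  0.2518] (np.float64(0.1637), np.float64(278.4)) F [ 0.21 -0.46 -0.94] M [-0.09  0.05 -0.  ] op 0.402
[182, 144, 62, 54, 2610] [212.2 169.6]
[312, 248, 20, 33, 517] [321.1 264.4]
[245, 273, 34, 27, 634] [265.3 288.2]
[353, 273, 34, 27, 624] [366.3 288.2]
[0, 274, 22, 26, 510] [  9.4 287.2]
[81, 275, 149, 25, 3147] [161.4 287.4]
[403, 275, 148, 25, 3128] [470.  287.4]
[611, 274, 29, 26, 693] [626. 287.]
pegtop exp (np.float64(319.74626709606025), np.float64(269.87235999010835)) bottom (np.float64(319.3552944085493), np.float64(254.31483297726527)) knob (np.float64(204.34670163285122), np.float64(166.52703344666594))
([0.1, 0.08, 6.27], [-0.1, 0.1, -0.7])
```

View pics/c19.png

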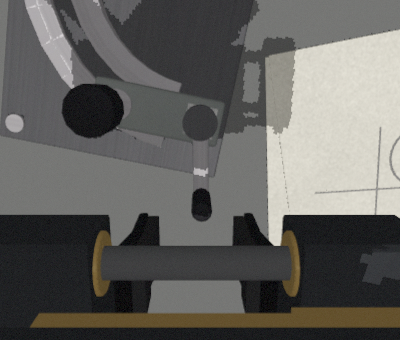

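Call:
{"fn": "arm_command", "kwargs": {"targets": [{"offset":[0.1,0.05,2],"rot":[0,0,0],"gripper":0.6},{"offset":[0.1,0.05,4],"rot":[0,0,0],"gripper":0.6},{"offset":[0.1,0.05,5.5],"rot":[0,0,0],"gripper":0.6},{"offset":[0.1,0.05,6.2],"rot":[0,0,0],"gripper":0.7},{"offset":[0.1,0.05,6.2],"rot":[0,0,0],"gripper":0.8},{"offset":[0.1,0.05,6.2],"rot":[0,0,0],"gripper":0.8}]}}

```text
time_s: 41.65
position: [0.6206, -0.2143, 0.1924]
tcp_rot: [[0.973, 0.23, 0.001], [0.23, -0.973, -0.001], [0.001, 0.001, -1.0]]
force: [0.4, 0.2, 1.7]
opening: 0.23
```

```bash
python3 - <<'E'
from h import *
st();P=np.array([.608,-.1674])
for a in(-68,-60,-52,-44,-36,-28,-20,-13,-8,-4,0):
    f=np.radians(a); p=[*(P+.048*np.array([np.cos(f),np.sin(f)])),.19]; print(round(a,1),go(p,a+90))
E
```

```text
t 41.65 p [ 0.6206 -0.2143  0.1924] (np.float64(0.1652), np.float64(279.2)) F [0.36 0.22 1.67] M [-0.03  0.04  0.02] op 0.23
-68 ([0.57, -0.11, 0.24], [0.0, -0.0, -8.7])
-60 ([1.23, -0.26, 0.25], [0.1, -0.0, -16.7])
-52 ([1.85, -0.49, 0.25], [0.1, -0.0, -24.7])
-44 ([2.44, -0.81, 0.25], [0.1, -0.0, -32.7])
-36 ([2.98, -1.21, 0.25], [0.1, -0.0, -40.7])
-28 ([3.45, -1.68, 0.25], [0.1, -0.0, -48.7])
-20 ([3.86, -2.22, 0.25], [0.1, -0.0, -56.7])
-13 ([4.15, -2.73, 0.25], [0.1, -0.0, -63.7])
-8 ([4.32, -3.11, 0.25], [0.1, -0.0, -68.7])
-4 ([4.43, -3.42, 0.25], [0.1, -0.0, -72.7])
0 ([4.52, -3.75, 0.25], [0.1, -0.0, -76.7])
```

Call:
{"fn": "arm_command", "kwargs": {"targets": [{"offset":[0.6,-0.08,0.1],"rot":[0,0,-8.5],"gripper":0.8},{"offset":[1.23,-0.24,0.1],"rot":[0,0,-16.7],"gripper":0.8},{"offset":[1.85,-0.48,0.1],"rot":[0,0,-24.7],"gripper":0.8},{"offset":[2.44,-0.81,0.1],"rot":[0,0,-32.7],"gripper":0.8},{"offset":[2.98,-1.21,0.1],"rot":[0,0,-40.7],"gripper":0.8},{"offset":[3.45,-1.68,0.1],"rot":[0,0,-48.7],"gripper":0.8},{"offset":[3.86,-2.22,0.1],"rot":[0,0,-56.7],"gripper":0.8},{"offset":[4.15,-2.73,0.1],"rot":[0,0,-63.7],"gripper":0.8}]}}

```text
time_s: 42.45
position: [0.6554, -0.1786, 0.1923]
tcp_rot: [[0.219, 0.976, 0.003], [0.976, -0.219, -0.002], [-0.002, 0.004, -1.0]]
force: [0.2, -1.4, -0.4]
opening: 0.202
```

```bash
python3 - <<'E'
from h import *
st();P=np.array([.608,-.1674])
for a in(-8,-4,0):
    f=np.radians(a); p=[*(P+.048*np.array([np.cos(f),np.sin(f)])),.19]; print(round(a,1),go(p,a+90))
E
```

```text
t 42.45 p [ 0.6554 -0.1786  0.1923] (np.float64(0.1428), np.float64(295.8)) F [ 0.21 -1.37 -0.43] M [-0.19 -0.02  0.05] op 0.202
-8 ([0.44, -0.08, 0.23], [0.2, 0.1, -4.7])
-4 ([0.78, -0.12, 0.23], [0.2, 0.1, -8.7])
0 ([1.1, -0.18, 0.23], [0.2, 0.1, -12.7])
```

Call:
{"fn": "arm_command", "kwargs": {"targets": [{"offset":[0.44,-0.05,0],"rot":[0,0,-4.7],"gripper":0.8},{"offset":[0.7,-0.08,0],"rot":[0,0,-6.7],"gripper":0.8},{"offset":[0.7,-0.08,0],"rot":[0,0,-6.7],"gripper":0.8},{"offset":[0.7,-0.08,0],"rot":[0,0,-6.7],"gripper":0.8}]}}

```text
time_s: 42.85
position: [0.6559, -0.1715, 0.1921]
tcp_rot: [[0.11, 0.994, 0.003], [0.994, -0.11, -0.001], [-0.001, 0.003, -1.0]]
force: [1.1, -2.1, 0.8]
opening: 0.201
```

Call:
{"fn": "arm_command", "kwargs": {"targets": [{"offset":[0.15,0,0],"rot":[0,0,0],"gripper":0.8},{"offset":[0.3,0,0],"rot":[0,0,0],"gripper":0.8},{"offset":[0.3,0,0],"rot":[0,0,0],"gripper":0.8}]}}

```text
time_s: 43.15
position: [0.656, -0.1709, 0.192]
tcp_rot: [[0.109, 0.994, 0.002], [0.994, -0.109, -0.006], [-0.006, 0.003, -1.0]]
force: [-0.8, -7.4, 2.8]
opening: 0.199
```

Against the stop (moved 0.6 of 3 mm, 7.4 N). Back off, open, rise and check.

Call:
{"fn": "arm_command", "kwargs": {"targets": [{"offset":[-0.3,0,0],"rot":[0,0,0],"gripper":0.75},{"offset":[-0.3,0,0],"rot":[0,0,0],"gripper":0.6},{"offset":[-0.3,0,0],"rot":[0,0,0],"gripper":0.6},{"offset":[-0.3,0,-3],"rot":[0,0,0],"gripper":0.6},{"offset":[-0.3,0,-7],"rot":[0,0,0],"gripper":0.6},{"offset":[-0.3,0,-11],"rot":[0,0,0],"gripper":0.6},{"offset":[-0.3,0,-15],"rot":[0,0,0],"gripper":0.6}]}}

```text
time_s: 43.85
position: [0.6547, -0.17, 0.3418]
tcp_rot: [[0.109, 0.994, -0.001], [0.994, -0.109, 0.001], [0.001, -0.002, -1.0]]
force: [0.7, 0.2, -0.4]
opening: 0.399
```

```bash
python3 - <<'E'
from h import *
cap('wrist');d,im=cap('wrist','w20.png');st()
m=(im.max(2)<48).astype(np.uint8);m[300:]=0
n,l,s,c=cv2.connectedComponentsWithStats(m)
for k in range(1,n):
    if s[k,4]>60 and s[k,1]<270: print(s[k].tolist(),c[k].round(1))
print('locked pegtop exp',proj(d,[.6555,-.174,.143]),'knob down exp',proj(d,[.5525,-.168,.168]),'knob up',proj(d,[.5525,-.168,.173]))
d2,i2=cap('top','t20.png'); print(tray(d2,i2))
d3,i3=cap('scene'); 
k=lambda i,d,p,a:(lambda u,v:cv2.resize(i[v-int(.75*a):v+int(.75*a),u-a:u+a],(390,292),interpolation=cv2.INTER_CUBIC))(*map(int,proj(d,p)))
cv2.imwrite('pics/c20.png',np.vstack([np.hstack([k(i2,d2,[.497,.291,.03],60),k(i3,d3,[.497,.291,.03],60)]),np.hstack([k(i3,d3,[.55,-.05,.05],100),cv2.resize(im,(390,292))])]))
E
```

```text
t 43.95 p [ 0.6576 -0.1711  0.3482] (np.float64(0.1374), np.float64(298.1)) F [1.29 0.77 0.24] M [-0.01 -0.04 -0.06] op 0.398
[290, 72, 31, 40, 217] [310.7  95.3]
[307, 213, 12, 19, 194] [312.6 222. ]
locked pegtop exp (np.float64(313.11014688626676), np.float64(224.57057473436478)) knob down exp (np.float64(304.87467637224614), np.float64(88.08364284728356)) knob up (np.float64(304.64276176188787), np.float64(87.13019839065052))
[]
```

```bash
python3 - <<'E'
from h import *
im=cv2.imread('pics/t20.png'); d=viewer.capture('top')
hsv=cv2.cvtColor(im,cv2.COLOR_BGR2HSV)
r=(slice(230,345),slice(100,245)); m=(hsv[...,2][r]<60).astype(np.uint8)
m=cv2.morphologyEx(m,cv2.MORPH_CLOSE,np.ones((21,21)))
c=max(cv2.findContours(m,0,2)[0],key=cv2.contourArea);(u,v),wh,a=cv2.minAreaRect(c);print('tray',onz(d,u+100,v+230,.005).round(3),wh,a,cv2.contourArea(c))
g=cv2.cvtColor(cv2.resize(im[r],None,fx=4,fy=4,interpolation=cv2.INTER_CUBIC),cv2.COLOR_BGR2GRAY)
for x,y,q in cv2.HoughCircles(cv2.GaussianBlur(g,(7,7),2),cv2.HOUGH_GRADIENT,1,30,param1=80,param2=16,minRadius=17,maxRadius=32)[0]:
    print(round(q,1),g[int(y),int(x)],onz(d,x/4+99.6,y/4+229.6,.063).round(3))
E
```

```text
tray [0.518 0.287 0.005] (56.71265411376953, 47.37928771972656) 4.085616588592529 2123.0
25.4 67 [0.53  0.241 0.063]
25.2 62 [0.533 0.3   0.063]
19.9 231 [0.539 0.318 0.063]
20.4 32 [0.46  0.244 0.063]
```

Call:
{"fn": "arm_command", "kwargs": {"targets": [{"offset":[-3,-2.2,0],"rot":[0,0,0],"gripper":0.6},{"offset":[-6,-4.4,0],"rot":[0,0,0],"gripper":0.6},{"offset":[-9,-6.6,0],"rot":[0,0,0],"gripper":0.6},{"offset":[-12,-8.8,0],"rot":[0,0,0],"gripper":0.6},{"offset":[-15,-11,0],"rot":[0,0,0],"gripper":0.6},{"offset":[-18,-13.2,0],"rot":[0,0,0],"gripper":0.6},{"offset":[-21,-15.4,0],"rot":[0,0,0],"gripper":0.6},{"offset":[-23,-17,0],"rot":[0,0,0],"gripper":0.6}]}}

```text
time_s: 44.9
position: [0.4587, -0.3817, 0.3383]
tcp_rot: [[0.111, 0.994, -0.003], [0.994, -0.111, 0.004], [0.003, -0.004, -1.0]]
force: [0.4, 0.4, -0.7]
opening: 0.4
```

```bash
python3 - <<'E'
from h import *
d,im=cap('top','t21.png'); print(tray(d,im))
hsv=cv2.cvtColor(im,cv2.COLOR_BGR2HSV)
r=(slice(235,340),slice(110,235))
small=hsv[...,2][r]
m=(small<60).astype(np.uint8); m=cv2.morphologyEx(m,cv2.MORPH_OPEN,np.ones((3,3)))
n,l,s,c=cv2.connectedComponentsWithStats(m)
for k in range(1,n):
    if s[k,4]>60: print('dark',s[k].tolist(),onz(d,*(c[k]+[110,235]),.005).round(3))
k=np.argmax(s[1:,4])+1; x,y,w,h=s[k,:4]
b=((small[y:y+h,x:x+w]>105)).astype(np.uint8); b[:2]=b[-2:]=0;b[:,:2]=b[:,-2:]=0
n,l,s2,c2=cv2.connectedComponentsWithStats(b)
for j in range(1,n):
    if s2[j,4]>8: print('bright',s2[j].tolist(),onz(d,*(c2[j]+[110+x,235+y]),.04).round(3))
a=cv2.imread('pics/top0.png')
for nm,(u,v,w,h) in dict(electrode=(215,180,34,34),hexkey=(400,260,40,60),gauge=(335,220,50,60)).items():
    print(nm,'mean diff',np.abs(a[v:v+h,u:u+w].astype(int)-im[v:v+h,u:u+w]).mean().round(1))
g=cv2.resize(small,None,fx=.5,fy=.5,interpolation=cv2.INTER_AREA)
for row in g[6:48:1]: print(''.join(' .:-=+*#%@'[min(9,p//26)] for p in row))
E
```

```text
[]
dark [34, 21, 57, 64, 2273] [0.496 0.29  0.005]
bright [7, 8, 19, 14, 184] [0.538 0.314 0.04 ]
bright [32, 9, 18, 14, 180] [0.535 0.252 0.04 ]
bright [52, 34, 3, 28, 43] [0.449 0.218 0.04 ]
bright [5, 38, 19, 13, 183] [0.466 0.316 0.04 ]
bright [29, 40, 18, 13, 183] [0.459 0.257 0.04 ]
electrode mean diff 11.1
hexkey mean diff 32.0
gauge mean diff 19.3
++++++++++++++++++++++++++++++++++++++++++++++++++++++++++++++
++++++++++++++++++++++++++++++++++++++++++++++++++++++++++++++
++++++++++++++++++++++++++++++++++++++++++++++++++++++++++++++
++++++++++++++++++#***+++++*++++=+=+++++++++++++++++++++++++++
++++++++++++++++++=:::::---======++*#***+++++*++++++++++++++++
++++++++++++++++++--.........::::.....::::---=*-++++++++++++++
++++++++++++++++++--.........................-+-++++++++++++++
+++++++++++++++++*:-.........................-+-++++++++++++++
+++++++++++++++++*--..:--....................===++++++++++++++
++++++++++++++++=+:-.=###=**-.....=++-::.....=--++++++++++++++
++++++++++++++++++:-:##%#*%@@-...=###*#@+....+--++++++++++++++
++++++++++++++++++:-:##%#*+@@%...*#%%#*@@=...*:=+
[... 1203 characters left out ...]
+++++++
++++++++++++++++::.........................=--++++++++++++++++
+++++++++++++++=-..........................+-=++++++++++++++++
+++++++++++++++:-..........................*:=++++++++++++++++
++++++++++++++*:-..........................#-=++++++++++++++++
+++++++++++++++==++===---:-:::.............*:=++++++++++++++++
++++++++++++++=--======+++##***++++++===---+:+++++++++++++++++
+++++++++++++++++++++=====-----:---======++=:+++++++++++++++++
+++++++++++++++++++++++++++++++++++++++=====++++++++++++++++++
++++++++++++++++++++++++++++++++++++++++++++++++++++++++++++++
++++++++++++++++++++++++++++++++++++++++++++++++++++++++++++++
++++++++++++++++++++++++++++++++++++++++++++++++++++++++++++++
```

```bash
python3 -c "
from h import *
st(); print(ticket.hand_in())"
```

```text
t 44.95 p [ 0.4566 -0.3842  0.3383] (np.float64(0.3574), np.float64(246.4)) F [-1.47 -1.44 -0.03] M [ 0.01  0.06 -0.02] op 0.402
the job is handed in; nothing more can be done
None
```

I ran the whole job and handed it in at about 45 s. The hand-in gives no verdict.

**What I did:**
1. I swung the gate clear, to about 1.8 rad.
2. I slid each of the four studs along the slot to the gap, lifted it out and put it in the tray.
3. I swung the gate shut against its stop.
4. I pushed the probe down by its knob until it touched the floor.
5. I turned the lock lever to its stop.

**Last checks:**
- **Studs:** the final top view shows all four standing well inside the tray walls.
- **Tray:** I saw no sign that it had shifted.
- **Gate:** its tip sat centred between the two lugs, and pushing it shut had met about 7 N at the stop.
- **Probe:** at the bottom it stopped moving under 18 N. The knob height then put the tip about 1 mm from the expected floor height, by estimate; I had no direct view of the tip on the floor.
- **Lock lever:** pushing met about 7 N at the stop, and afterwards the peg was within 3 pixels of its expected locked position.

**Not confirmed:**
- **Final picture:** the last combined picture could not be viewed because I had reached the 16-picture limit, so the end checks are from numbers and a text rendering of the tray.
- **Tray detector:** my usual tray finder returned nothing on the last frames. A plainer dark-area measurement placed the tray at (0.496, 0.290) m, where it had been.
- **Bystanders:** the before-and-after picture difference around the hex key was large (32). I put that down to the arm being overhead and did not separately confirm that the hex key or the copper part had stayed put. No move was planned near either of them.

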